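Turn a batch of clamp straps over in a turnover stand

ROBOT

A 6-joint arm with a two-finger parallel gripper is mounted at the origin on a cart in front of the work surface, level with it; the furniture and walls round the work are solid. World frame = base frame: x ahead of the robot, y to its left, z up, the work surface at z = 0. Lengths are in m, angles in rad, forces in N, time in s.
With the tool pointing down it reaches from about 0.325 to 0.9 m from the base axis. Payload 6.1 kg.
Tool frame: the origin (TCP) lies between the finger pads; the fingertips stand 14 mm ahead of it and the grasp point (between the pads) lies 5 mm behind it; z points along the fingers, y is the direction in which the jaws open and shut (so a half turn about z gives the same grasp; the last joint's range is limited). The gripper opens to 87 mm and grips with 3 to 60 N. Pads are 19 mm wide; open, the fingers measure 117 mm over their backs; the gripper's body (75 mm by 190 mm) begins 51 mm behind the grasp point.
Start: joints at [-1.428, 0.22, 1.526, -0, 1.395, -0.126], TCP at [0.166, -0.603, 0.237] pointing down, gripper open.
Joint ranges: [-2.98, 2.98], [-0.91, 2.08], [0.09, 2.57], [-1.24, 4.39], [0.2, 2.65], [-2.68, 2.68]. Speed limits (rad/s): [2.57, 2.57, 3.01, 3.14, 3.14, 3.14].

INTERFACE

Orientations are given as a unit quaternion [w, x, y, z].
In Python, from plant import arm, cams gives the robot as it stands. The module is installed in compiled form; this text tells all that it offers.
- The arm moves only by the shell command python3 -m handwheel 'ROWS' [OPENING] [FORCE]. ROWS is JSON, a list of rows, each an object with "translation": the shift along the tool's x, y, z in cm, a list of three; "roll": the turn about the tool's z in rad. In form: [{"translation": [dx, dy, dz], "roll": roll}, ...]. A call has 1 to 12 rows; each row is the pose to reach, as a shift and turn from the pose commanded when the call began, along the tool's axes at that moment; what a row does not reach only later rows make up. A row lasts 1/8 s, in which the tool goes at most 62.5 mm and 10.7 degrees, less where a joint would pass 70% of its speed; a pose out of reach is approached as far as the arm can. A call with a gripper value outside its range is refused whole. OPENING is the finger opening in cm, from 0 to 8.7, set as the call begins (- or left out, the last holds). The fingers move at their own pace and stop on an object; FORCE is the grip in N (left out, the last holds). Time passes only in rows, so rows that repeat a pose let the fingers close. It gives the time, the measured TCP pose, the force and the opening at its end, in the units of the state.
- arm.get_state(): the state, without advancing time (a new reading comes with each control period).
- cams.camera(name): name is "side" or "top" or "wrist"; returns the picture (480x640x3 uint8, red, green, blue); there is no depth.
- cams.camera_params(name): a dict with "camera_matrix" (3x3 intrinsics, pixels), "k1" (the pictures are not rectified: a ray, as slopes to the right and down, at radius r is drawn at 1 + k1 r^2 times it, then the intrinsics apply), "R" (3x3) and "t" (3): a world point X has camera coordinates R X + t. Camera axes: x right, y down, z forward; pixel columns grow to the right and rows downward; lengths in m; the calibration is good to about 2 mm. A picture is of the moment at which its call begins: read the wrist's pose just before it. camera_params takes no time and is no camera call; for the wrist camera it gives the pose at the moment of the call.
- arm.finish_job(): hands the job in, once; it reports no verdict.
The state is a dict: "t": time; "joint_pos": joint angles; "dq": joint speeds; "joint_efforts": joint torques, N m; "position": TCP position; "ee_rot": TCP orientation; "wrist_force": force on the tool from outside, world axes, zero at the start; "wrist_torque": the same for the moment, N m; "finger_gap": opening from 0.0 (shut) to 1.0 (fully open).
Only numpy, scipy, OpenCV 4.12 (cv2) and the standard library are available. Lean on these libraries where they do the work, as an engineer would, in place of code of your own. Each camera call takes 0.05 s, during which the arm holds its last target.

TASK

Turn the clamp straps over as a batch: lay them all flat in the open tray, same face up, cap it with the upside-down empty tray, lug over lug, and push the pair fully home into the stand's swinging frame. Swing the frame right over by its bar, press it down until its latch snaps in and draw the pair out clear of the frame. Lift off the emptied tray and set it upside down on the loading deck, leaving the straps in the other tray on the unloading deck and the frame latched.

Things in the scene. Friction and masses are not known exactly. Their poses are not given: they have to be found in the camera images.
- stand: Turnover stand, fixed; a low base 160 x 570 mm. Origin at its middle on the bench; y runs along it from the loading side (robot's right) to the unloading side (left), z up. Two hinge posts at x +-88, y 0, 52 mm high; latch housing (36 x 34 x 64 mm) at x +114, y +70.
- load_deck (a point): On top of the loading deck at stand x 0, y -195 mm. The deck is flat, 6 mm above the bench, 150 mm wide (x), from y -92 to -280 mm. The emptied tray goes back here, upside down.
- unload_deck (a point): On top of the unloading deck at stand x 0, y +195 mm. The deck is flat, 6 mm above the bench, 150 mm wide (x), from y +92 to +280 mm.
- frame (a joint): Angle of the swinging frame about its hinge: 0 = lying on the loading side, mouth toward the loading deck; pi/2 = upright, mouth up; pi = lying on the unloading side, mouth toward that deck (0 and pi are end stops). The hinge is damped (0.18 N m s) with little friction: let go half-way, it falls slowly. With a full pair it takes up to 10 N at the bar.
- frame_hinge (a point): On the hinge axis, which runs along the stand's x at stand y 0, 35 mm above the bench; this point is at stand x 0.
- frame_bar (a point): Hold the frame here: a round bar 12 mm thick, parallel to the hinge axis and 135 mm from it, on the robot's side of the frame (free from stand x -130 to -81 mm, this point at -115). 35 mm above the bench when the frame lies flat, 170 mm when upright. Follow its arc; it can turn between the fingers.
- frame_pocket (a point): Middle of the pocket's closed end, moving with the frame. The frame is a flat pocket, inside 142 mm wide, 57 mm high and 20 to 91 mm from the hinge axis, lips flared out to 104 mm; outside it is 66 mm above the bench when flat; floor 0.5 mm above the decks. A pair pushed home stands out by 83 mm, its lugs 25 mm more.
- latch (a joint): Sprung bolt at the unloading side, far side of the stand: 0 = out (at rest or snapped in), 0.012 m = pushed in. Over the last 0.2 rad or so a tongue on the frame pushes the bevelled bolt back about 8 mm, then it springs out over the tongue and keeps the frame at pi. Weight alone may not latch it: press the bar down with 10 to 20 N.
- tray: Grey tray 138 (x) x 154 (y) x 27 mm, 0.16 kg, mouth up at the start on the loading deck. Origin at the middle of its underside, z toward its mouth. Inside 124 x 140 mm, floor at z 15 mm, walls 7 mm. Lug at the -y end, away from the frame: 20 mm wide, y -76 to -101, z 2 to 27. Underneath: runners at x +-45 and a middle rib (16 wide in x, 70 long in y), 12 mm high; lift it by the rib.
- cover_tray: Equal empty tray, at first upside down on the unloading deck, lug (20 mm wide, y -76 to -101, z 0 to 25) toward the frame. Origin at the middle of its rim plane, z from mouth to runners (up at the start). Rib on top: 16 mm wide in x, 70 long in y, z 15 to 27. As a cap its axes agree with the tray's, origin 27 mm above the tray's; both lugs then stack 50 mm high, to be gripped as one.
- strap_0: Steel clamp strap, flat bar 62 (x) x 26 (y) x 16 mm, 0.07 kg, two holes, dark-rimmed on the face that is up at the start only. Origin at the middle of the face underneath at the start, z up then. Two to four are there, to the robot's right. No room for two on top of one another; four fit side by side, long side along the tray's x, 34 mm apart.
- strap_1: Steel clamp strap, flat bar 62 (x) x 26 (y) x 16 mm, 0.07 kg, two holes, dark-rimmed on the face that is up at the start only. Origin at the middle of the face underneath at the start, z up then. Two to four are there, to the robot's right. No room for two on top of one another; four fit side by side, long side along the tray's x, 34 mm apart.
- strap_2: Steel clamp strap, flat bar 62 (x) x 26 (y) x 16 mm, 0.07 kg, two holes, dark-rimmed on the face that is up at the start only. Origin at the middle of the face underneath at the start, z up then. Two to four are there, to the robot's right. No room for two on top of one another; four fit side by side, long side along the tray's x, 34 mm apart.
- strap_3: Steel clamp strap, flat bar 62 (x) x 26 (y) x 16 mm, 0.07 kg, two holes, dark-rimmed on the face that is up at the start only. Origin at the middle of the face underneath at the start, z up then. Two to four are there, to the robot's right. No room for two on top of one another; four fit side by side, long side along the tray's x, 34 mm apart.
Mind the look-alikes: they are no part of the job. Leave any turquoise look-alike of the strap_0 alone.

How it is judged:
On the way, in this order (a step that is already met when the one before it is completed fails the run):
1. every strap lies flat inside the open tray, same face up as found (x of strap_0 in the frame of tray between -0.05 and 0.05 m and y of strap_0 in the frame of tray between -0.068 and 0.068 m and z of strap_0 in the frame of tray between 0.01 and 0.021 m and angle between each of strap_0, strap_1, strap_2, strap_3's own z axis and vertical below 0.15 rad and x of strap_1 in the frame of tray between -0.05 and 0.05 m and y of strap_1 in the frame of tray between -0.068 and 0.068 m and z of strap_1 in the frame of tray between 0.01 and 0.021 m and x of strap_2 in the frame of tray between -0.05 and 0.05 m and y of strap_2 in the frame of tray between -0.068 and 0.068 m and z of strap_2 in the frame of tray between 0.01 and 0.021 m and x of strap_3 in the frame of tray between -0.05 and 0.05 m and y of strap_3 in the frame of tray between -0.068 and 0.068 m and z of strap_3 in the frame of tray between 0.01 and 0.021 m and linear speed of each of strap_0, strap_1, strap_2, strap_3, tray, cover_tray below 0.02 m/s), for 0.2 s.
2. the empty tray caps it squarely, mouth to mouth, straps inside (x of strap_0 in the frame of tray between -0.05 and 0.05 m and y of strap_0 in the frame of tray between -0.068 and 0.068 m and z of strap_0 in the frame of tray between 0.01 and 0.021 m and angle between each of strap_0, strap_1, strap_2, strap_3's own z axis and vertical below 0.15 rad and x of strap_1 in the frame of tray between -0.05 and 0.05 m and y of strap_1 in the frame of tray between -0.068 and 0.068 m and z of strap_1 in the frame of tray between 0.01 and 0.021 m and x of strap_2 in the frame of tray between -0.05 and 0.05 m and y of strap_2 in the frame of tray between -0.068 and 0.068 m and z of strap_2 in the frame of tray between 0.01 and 0.021 m and x of strap_3 in the frame of tray between -0.05 and 0.05 m and y of strap_3 in the frame of tray between -0.068 and 0.068 m and z of strap_3 in the frame of tray between 0.01 and 0.021 m and x of cover_tray in the frame of tray between -0.007 and 0.007 m and y of cover_tray in the frame of tray between -0.009 and 0.009 m and z of cover_tray in the frame of tray between 0.024 and 0.031 m and angle between the y axis of cover_tray and the y axis of tray, either way round below 0.08 rad), for 0.2 s.
3. the capped pair is pushed home into the frame (all of step 2 and y of each of tray, cover_tray in the frame of frame above -0.109 m and value of joint frame below 0.1 rad), for 0.2 s.
4. the frame with the pair is swung right over and latched (x of strap_0 in the frame of cover_tray between -0.05 and 0.05 m and y of strap_0 in the frame of cover_tray between -0.068 and 0.068 m and z of strap_0 in the frame of cover_tray between -0.01 and 0.003 m and angle between each of strap_0, strap_1, strap_2, strap_3, tray's own z axis and vertical above 2.95 rad and x of strap_1 in the frame of cover_tray between -0.05 and 0.05 m and y of strap_1 in the frame of cover_tray between -0.068 and 0.068 m and z of strap_1 in the frame of cover_tray between -0.01 and 0.003 m and x of strap_2 in the frame of cover_tray between -0.05 and 0.05 m and y of strap_2 in the frame of cover_tray between -0.068 and 0.068 m and z of strap_2 in the frame of cover_tray between -0.01 and 0.003 m and x of strap_3 in the frame of cover_tray between -0.05 and 0.05 m and y of strap_3 in the frame of cover_tray between -0.068 and 0.068 m and z of strap_3 in the frame of cover_tray between -0.01 and 0.003 m and y of each of tray, cover_tray in the frame of frame above -0.109 m and value of joint frame above 3.1 rad and value of joint latch below 0.003 m), for 0.2 s.
At the end, for the whole second after the job is handed in: Straps turned over flat in the former cover tray, mouth up on the unloading deck, centre 180-260 mm from the hinge axis; other tray flat, mouth down on the loading deck, 150-250 mm from the axis; both within 30 mm of the stand's middle line; frame over 3.10 rad, bolt within 3 mm of out; all at rest (x of strap_0 in the frame of cover_tray between -0.05 and 0.05 m and y of strap_0 in the frame of cover_tray between -0.068 and 0.068 m and z of strap_0 in the frame of cover_tray between -0.01 and 0.003 m and angle between each of strap_0, strap_1, strap_2, strap_3's own z axis and vertical above 2.95 rad and x of strap_1 in the frame of cover_tray between -0.05 and 0.05 m and y of strap_1 in the frame of cover_tray between -0.068 and 0.068 m and z of strap_1 in the frame of cover_tray between -0.01 and 0.003 m and x of strap_2 in the frame of cover_tray between -0.05 and 0.05 m and y of strap_2 in the frame of cover_tray between -0.068 and 0.068 m and z of strap_2 in the frame of cover_tray between -0.01 and 0.003 m and x of strap_3 in the frame of cover_tray between -0.05 and 0.05 m and y of strap_3 in the frame of cover_tray between -0.068 and 0.068 m and z of strap_3 in the frame of cover_tray between -0.01 and 0.003 m and value of joint frame above 3.1 rad and value of joint latch below 0.003 m and linear speed of each of strap_0, strap_1, strap_2, strap_3, tray, cover_tray below 0.02 m/s and x of cover_tray in the frame of stand between -0.03 and 0.03 m and y of cover_tray in the frame of stand between 0.18 and 0.26 m and z of cover_tray in the frame of stand between 0.03 and 0.036 m and angle between each of cover_tray, tray's own z axis and vertical above 3.05 rad and x of tray in the frame of stand between -0.03 and 0.03 m and y of tray in the frame of stand between -0.25 and -0.15 m and z of tray in the frame of stand between 0.03 and 0.036 m); the robot touches nothing.
Of strap_0, strap_1, strap_2, strap_3 only 2 to 4 are there at a start; the rules pass over those that are not, and their reading is None.
At some moment in a run one of strap_0, strap_1, strap_2, strap_3 may be knocked a few centimetres aside while the robot is not near it.
Once in a run the grip may slacken for a moment while it holds something.
It also fails if it takes over 210 s, if anything falls off the work surface, if the arm or the gripper's body presses on something with over 40 N, if the wrist force passes 120 N, or if a joint passes its speed limit or range.

## Working session

There is one attempt and no reset: what is moved stays moved. The work goes in short steps, Python scripts to look and compute and a shell command to move; the robot and the scene stay as the last step left them, time stands still between calls to the robot, and variables do not carry over. Pictures are saved under pics/ and viewed, and the job is handed in when it is done.

```bash
mkdir -p pics; ls
cat > h.py <<'E'
import numpy as np, cv2, json
from plant import arm, cams
def snap(name, fn):
    im=cams.camera(name); cv2.imwrite('pics/'+fn, im[:,:,::-1]); return im
def ray(p,u,v):
    K=np.array(p['camera_matrix']); k=p['k1']
    d=np.array([(u-K[0,2])/K[0,0],(v-K[1,2])/K[1,1]]); 
    s=d.copy()
    for _ in range(20): s=d/(1+k*(s@s))
    R=np.array(p['R']); t=np.array(p['t'])
    return -R.T@t, R.T@np.array([s[0],s[1],1.])
def onplane(p,u,v,z):
    o,d=ray(p,u,v); return o+d*(z-o[2])/d[2]
def proj(p,X):
    c=np.array(p['R'])@np.array(X)+np.array(p['t']); s=c[:2]/c[2]; s=s*(1+p['k1']*(s@s))
    K=np.array(p['camera_matrix']); return K[0,0]*s[0]+K[0,2],K[1,1]*s[1]+K[1,2]
def quatR(q):
    w,x,y,z=q
    return np.array([[1-2*(y*y+z*z),2*(x*y-z*w),2*(x*z+y*w)],[2*(x*y+z*w),1-2*(x*x+z*z),2*(y*z-x*w)],[2*(x*z-y*w),2*(y*z+x*w),1-2*(x*x+y*y)]])
def st():
    s=arm.get_state(); print('t',round(s['t'],2),'pos',np.round(s['position'],4),'F',np.round(s['wrist_force'],1),'gap',round(s['finger_gap']*8.7,2)); print(np.round(quatR(s['ee_rot']),3).tolist(), 'j',np.round(s['joint_pos'],2)); return s
E
python3 - <<'E'
from h import *
st()
for n in ['side','top','wrist']:
    snap(n,n+'0.png'); p=cams.camera_params(n); print(n,{k:np.round(v,3).tolist() for k,v in p.items()})
E
```

```text
pics
t 0.0 pos [ 0.1659 -0.602   0.2354] F [-0.6  0.3  0.6] gap 8.7
[[0.964, 0.266, -0.0], [0.266, -0.964, 0.002], [0.0, -0.002, -1.0]] j [-1.43  0.22  1.53 -0.    1.39 -0.13]
side {'camera_matrix': [[507.777, 0.0, 322.478], [0.0, 507.777, 238.889], [0.0, 0.0, 1.0]], 'k1': 0.006, 'R': [[0.998, -0.07, 0.01], [-0.026, -0.504, -0.863], [0.065, 0.861, -0.504]], 't': [-0.51, -0.002, 1.037]}
top {'camera_matrix': [[528.501, 0.0, 316.209], [0.0, 528.501, 245.188], [0.0, 0.0, 1.0]], 'k1': -0.108, 'R': [[-0.02, -1.0, -0.009], [-0.983, 0.021, -0.182], [0.182, 0.005, -0.983]], 't': [-0.063, 0.525, 0.944]}
wrist {'camera_matrix': [[346.191, 0.0, 314.59], [0.0, 346.191, 240.926], [0.0, 0.0, 1.0]], 'k1': -0.05, 'R': [[0.265, -0.964, -0.0], [-0.934, -0.257, 0.25], [-0.241, -0.066, -0.968]], 't': [-0.623, -0.03, 0.389]}
```

View pics/side0.png

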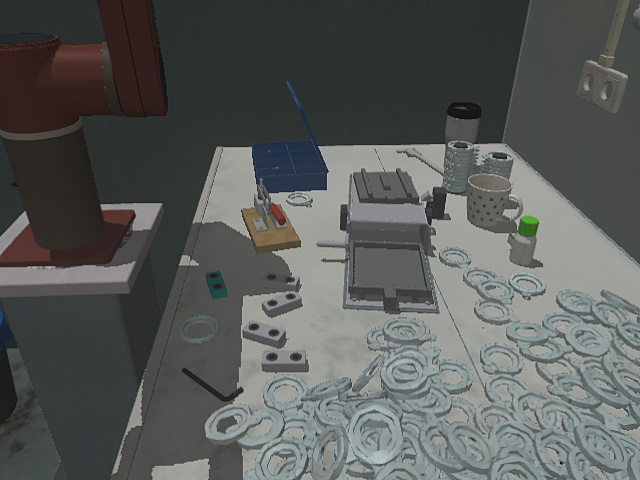

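View pics/top0.png

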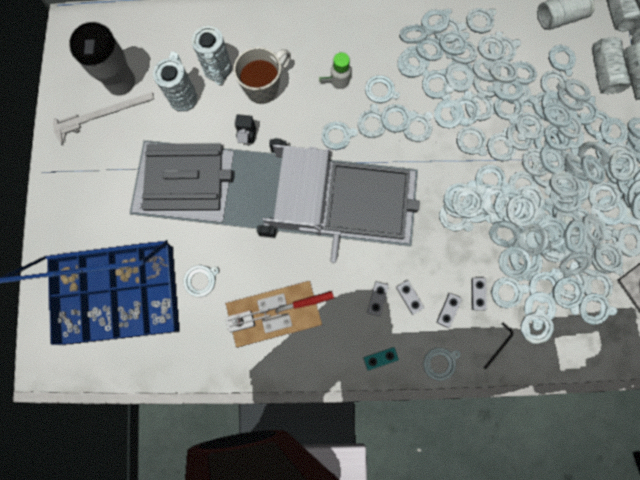

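View pics/wrist0.png

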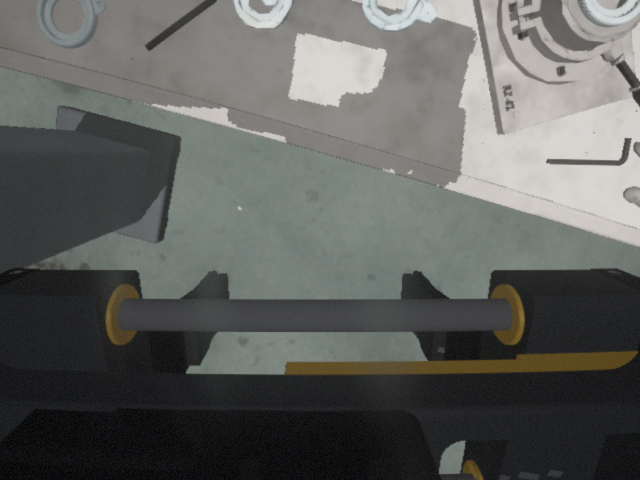

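The top view shows four grey straps with dark-rimmed holes at about (377,298), (410,296), (449,310) and (479,293). Look-alikes are the turquoise one at (380,358) and the two plates on the wooden board at (272,302) and (277,320). The open tray is at (368,199), the cover at (183,176) and the frame bar end at (335,247). I'll check a close crop and measure.

Run:
```python
from h import *
im=cv2.imread('pics/top0.png'); 
cv2.imwrite('pics/crop0.png',cv2.resize(im[260:380,350:510],None,fx=5,fy=5,interpolation=cv2.INTER_CUBIC))
p=cams.camera_params('top')
c=im[120:260,120:430]
cv2.imwrite('pics/crop1.png',cv2.resize(c,None,fx=2.55,fy=2.55,interpolation=cv2.INTER_CUBIC))
```

```text
(no output)
```

View pics/crop0.png

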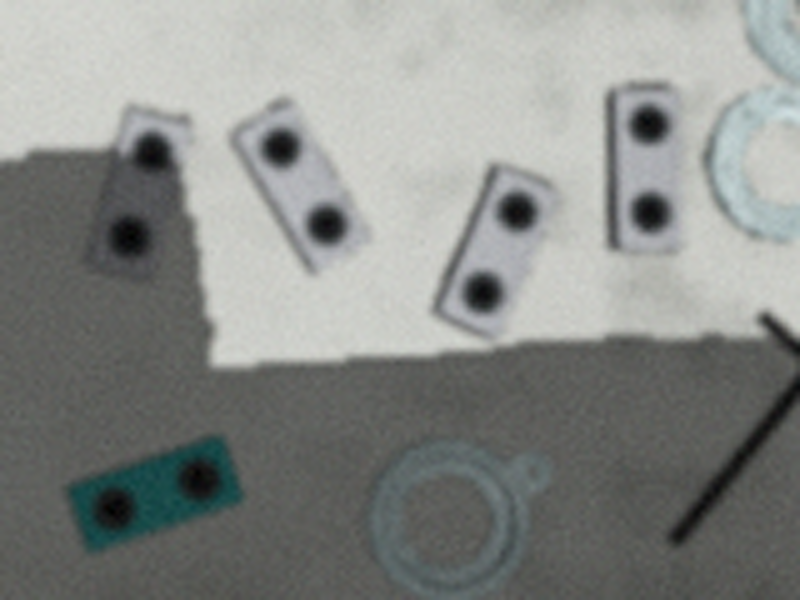

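View pics/crop1.png

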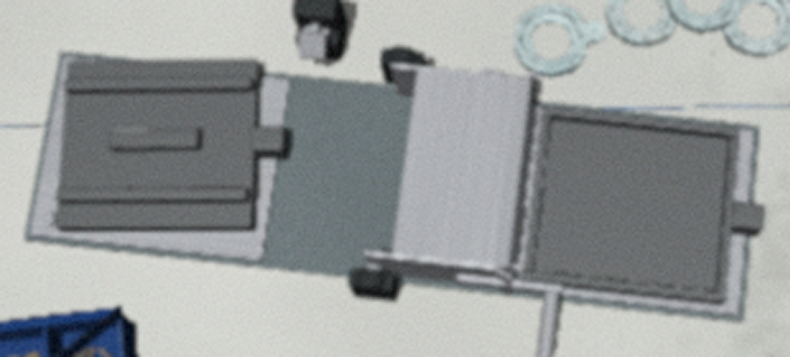

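```bash
cat > straps.py <<'E'
from h import *
def straps(im,p,box=(255,345,350,510)):
    y0,y1,x0,x1=box
    hsv=cv2.cvtColor(im,cv2.COLOR_RGB2HSV)
    g=cv2.cvtColor(im,cv2.COLOR_RGB2GRAY)[y0:y1,x0:x1]
    m=(g<50).astype(np.uint8)
    n,l,s,c=cv2.connectedComponentsWithStats(m)
    out=[]
    for i in range(1,n):
        if 15<s[i,4]<120 and s[i,2]<12 and s[i,3]<12: out.append((c[i,0]+x0,c[i,1]+y0,s[i,4]))
    return out
E
python3 - <<'E'
from straps import *
im=cv2.imread('pics/top0.png')[:,:,::-1].copy(); p=cams.camera_params('top')
hs=straps(im,p); W=[onplane(p,u,v,.016) for u,v,_ in hs]
for h,w in zip(hs,W): print(np.round(h,1),np.round(w,3))
for i in range(len(W)):
    for j in range(i):
        if np.linalg.norm(W[i]-W[j])<.045:
            d=W[i]-W[j]; print('pair',np.round((W[i]+W[j])/2,4),'ang of long axis deg',np.round(np.degrees(np.arctan2(d[1],d[0])),1),np.linalg.norm(d))
f=lambda x,y,z:np.round(onplane(p,120+x/2.55,120+y/2.55,z),4)
C=[f(62,52,.006),f(27,240,.006),f(757,127,.006),f(742,318,.006)]
print('base',C); c=sum(C)/4; print(c,'len',np.linalg.norm(C[0]-C[2]),np.linalg.norm(C[1]-C[3]),np.linalg.norm(C[0]-C[1]),np.linalg.norm(C[2]-C[3]))
d=C[0]+C[1]-C[2]-C[3]; print('yaw of y axis',np.degrees(np.arctan2(d[1],d[0])))
print('tray rim corners',f(552,112,.033),f(737,132,.033),f(722,303,.033),f(530,278,.033))
print('tray lug',f(733,217,.033),f(764,217,.033))
print('bar',f(548,350,.041),f(555,290,.041))
print('cover rib',f(112,137,.033),f(200,130,.033),f(112,150,.033),f(200,147,.033))
E
```

```text
[479.4 284.5  21. ] [ 0.446 -0.387  0.016]
[380.  290.7  30. ] [ 0.439 -0.194  0.016]
[405.9 289.   20. ] [ 0.441 -0.244  0.016]
[453. 302.  21.] [ 0.414 -0.333  0.016]
[479.6 302.   21. ] [ 0.412 -0.385  0.016]
[415.  304.5  22. ] [ 0.411 -0.26   0.016]
[375.4 306.9  51. ] [ 0.408 -0.184  0.016]
[445.9 318.1  22. ] [ 0.384 -0.318  0.016]
[506.2 340.4  29. ] [ 0.338 -0.432  0.016]
pair [ 0.4292 -0.3858  0.016 ] ang of long axis deg 176.8 0.03370317702966877
pair [ 0.426  -0.2516  0.016 ] ang of long axis deg -152.0 0.03413231419900283
pair [ 0.4236 -0.1887  0.016 ] ang of long axis deg 162.0 0.03230150162568785
pair [ 0.3987 -0.3254  0.016 ] ang of long axis deg 152.8 0.03396449490852638
base [array([0.7606, 0.2784, 0.006 ]), array([0.6036, 0.299 , 0.006 ]), array([ 0.6824, -0.2801,  0.006 ]), array([ 0.5288, -0.2596,  0.006 ])]
[0.64385  0.009425 0.006   ] len 0.5639481270471602 0.5635858408441433 0.15834569776283788 0.15496196307481389
yaw of y axis 82.20119143579721
tray rim corners [ 0.6885 -0.1169  0.033 ] [ 0.6696 -0.259   0.033 ] [ 0.5356 -0.2403  0.033 ] [ 0.5579 -0.0967  0.033 ]
tray lug [ 0.602  -0.2522  0.033 ] [ 0.6016 -0.2759  0.033 ]
bar [ 0.5015 -0.1085  0.041 ] [ 0.5466 -0.1149  0.041 ]
cover rib [0.6775 0.2253 0.033 ] [0.6811 0.156  0.033 ] [0.6669 0.2249 0.033 ] [0.6673 0.1556 0.033 ]
```

```bash
cat >> h.py <<'E'
S0=np.array([0.644,0.0094]); YAW=np.radians(-7.8)
ex=np.array([np.cos(YAW),np.sin(YAW)]); ey=np.array([-np.sin(YAW),np.cos(YAW)])
def s2w(x,y): return S0+x*ex+y*ey
def w2s(p): d=np.array(p)[:2]-S0; return np.array([d@ex,d@ey])
def plan(x,y,z,h=None):
    s=arm.get_state(); R=quatR(s['ee_rot']); d=R.T@(np.array([x,y,z])-s['position'])
    r=0
    if h is not None:
        h0=np.degrees(np.arctan2(R[1,1],R[0,1])); r=-((h-h0+90)%180-90)
    print('now',np.round(s['position'],4),'-> target',np.round([x,y,z],4),'rows cm',np.round(d*100,2),'roll',round(np.radians(r),3),'t',round(s['t'],2))
E
python3 - <<'E'
from h import *
plan(.4292,-.3858,.14,-3.2)
E
```

```text
now [ 0.1659 -0.6021  0.2357] -> target [ 0.4292 -0.3858  0.14  ] rows cm [ 31.12 -13.85   9.59] roll -1.246 t 0.15
```

```bash
python3 -m handwheel '[{"translation":[31.1,-13.9,9.6],"roll":-1.246},{"translation":[31.1,-13.9,9.6],"roll":-1.246},{"translation":[31.1,-13.9,9.6],"roll":-1.246},{"translation":[31.1,-13.9,9.6],"roll":-1.246},{"translation":[31.1,-13.9,9.6],"roll":-1.246},{"translation":[31.1,-13.9,9.6],"roll":-1.246},{"translation":[31.1,-13.9,9.6],"roll":-1.246},{"translation":[31.1,-13.9,9.6],"roll":-1.246},{"translation":[31.1,-13.9,9.6],"roll":-1.246}]' 8.0 30
python3 - <<'E'
from h import *
st(); snap('wrist','w1.png'); plan(.4292,-.3858,.018,-3.2)
E
```

```text
t: 1.27
position: [0.4286, -0.3863, 0.1406]
ee_rot: [0.0, 0.728, 0.686, -0.0]
wrist_force: [0.1, -1.0, -0.0]
finger_gap: 0.92
t 1.27 pos [ 0.4286 -0.3863  0.1406] F [ 0.1 -1.  -0. ] gap 8.0
[[0.059, 0.998, -0.0], [0.998, -0.059, -0.0], [-0.0, -0.0, -1.0]] j [-0.87  0.19  1.74 -0.    1.2  -0.81]
now [ 0.4286 -0.3865  0.1407] -> target [ 0.4292 -0.3858  0.018 ] rows cm [ 0.07  0.06 12.27] roll -0.003 t 1.32
```

View pics/w1.png

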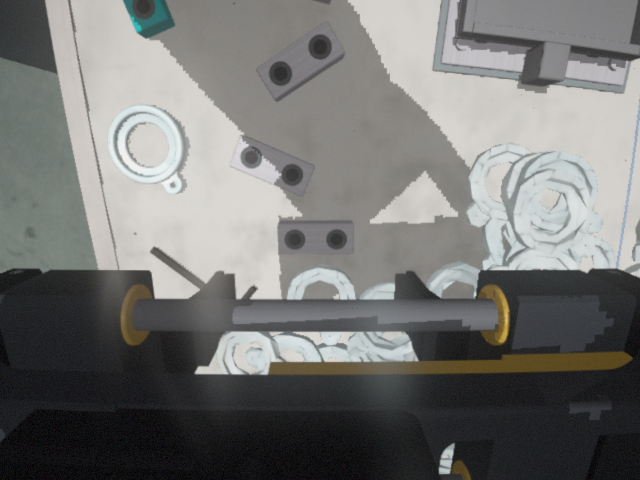

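The wrist view shows strap A with its holes at (294,239) and (336,238), and the next strap at (271,166). I'll cross-check strap A's position from this view.

Run:
```python
from h import *
p=cams.camera_params('wrist')
for n,(a,b) in dict(A=((294,239),(336,238)),D=((252,157),(292,174)),B=((280,73),(320,47))).items():
    a=onplane(p,*a,.016);b=onplane(p,*b,.016); print(n,np.round((a+b)/2,4),np.degrees(np.arctan2(*(b-a)[1::-1])),np.linalg.norm(a-b))
```

```text
A [ 0.4281 -0.3861  0.016 ] -2.0218113893964578 0.03421437569120975
D [ 0.3984 -0.3259  0.016 ] -26.41549903371077 0.03329118213555025
B [ 0.425  -0.2518  0.016 ] 27.669663523732893 0.034134440281674935
```

Both views agree to about 1 mm. I'll descend and grip.

```bash
python3 -m handwheel '[{"translation":[0,0,6],"roll":0},{"translation":[0,0,10],"roll":0},{"translation":[0,0,12.1],"roll":0},{"translation":[0,0,12.2],"roll":0},{"translation":[0,0,12.2],"roll":0}]' 8.0 30
python3 -m handwheel '[{"translation":[0,0,0],"roll":0},{"translation":[0,0,0],"roll":0},{"translation":[0,0,0],"roll":0},{"translation":[0,0,0],"roll":0}]' 5.0 30
python3 -m handwheel '[{"translation":[0,0,-4],"roll":0},{"translation":[0,0,-9],"roll":0},{"translation":[0,0,-9],"roll":0}]'
python3 - <<'E'
from h import *
st(); snap('wrist','w2.png')
for y in (-.051,-.017,.017,.051): print(s2w(-.004,-.190+y))
E
```

```text
t: 1.95
position: [0.4292, -0.3869, 0.0196]
ee_rot: [0.001, 0.727, 0.687, -0.0]
wrist_force: [0.5, 0.4, 0.1]
finger_gap: 0.922
t: 2.45
position: [0.4293, -0.3864, 0.0194]
ee_rot: [0.001, 0.727, 0.687, -0.0]
wrist_force: [-0.4, 0.5, 6.0]
finger_gap: 0.705
t: 2.82
position: [0.4312, -0.3885, 0.1133]
ee_rot: [0.004, 0.727, 0.687, -0.0]
wrist_force: [0.3, -0.3, -0.1]
finger_gap: 0.71
t 2.83 pos [ 0.4312 -0.3885  0.1133] F [ 0.3 -0.3 -0.1] gap 6.17
[[0.056, 0.998, 0.006], [0.998, -0.056, -0.007], [-0.006, 0.006, -1.0]] j [-0.87  0.23  1.76  0.    1.14 -0.81]
[ 0.60732956 -0.22882737]
[ 0.61194389 -0.19514194]
[ 0.61655821 -0.16145651]
[ 0.62117254 -0.12777109]
```

View pics/w2.png

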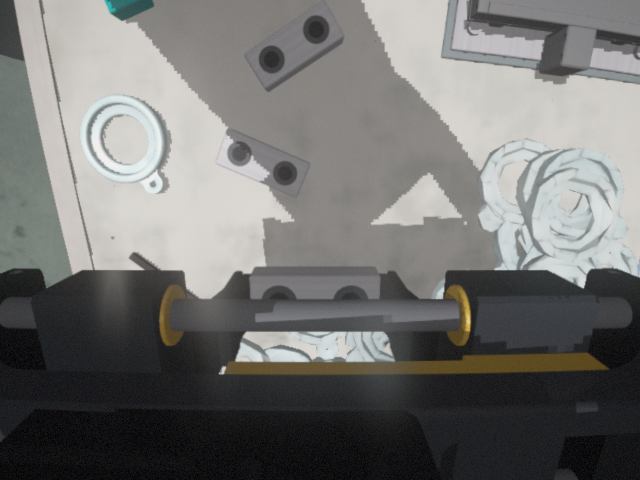

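Run:
```python
from h import *
x,y=s2w(-.005,-.237); plan(x,y,.12,-7.8)
```

```text
now [ 0.43   -0.3871  0.1106] -> target [ 0.6069 -0.2247  0.12  ] rows cm [17.2  16.76 -0.94] roll 0.08 t 2.88
```

```bash
python3 -m handwheel '[{"translation":[4,4,-1],"roll":0},{"translation":[8,8,-1],"roll":0.08},{"translation":[12,12,-1],"roll":0.08},{"translation":[16,16,-1],"roll":0.08},{"translation":[17.2,16.8,-1],"roll":0.08},{"translation":[17.2,16.8,-1],"roll":0.08},{"translation":[17.2,16.8,-1],"roll":0.08}]'
python3 - <<'E'
from h import *
st(); snap('wrist','w3.png'); x,y=s2w(-.005,-.237); plan(x,y,.041,-7.8)
E
```

```text
t: 3.75
position: [0.6048, -0.2245, 0.1175]
ee_rot: [-0.001, 0.754, 0.657, -0.001]
wrist_force: [-0.2, 1.1, 0.5]
finger_gap: 0.71
t 3.75 pos [ 0.6048 -0.2245  0.1175] F [-0.2  1.1  0.5] gap 6.18
[[0.137, 0.991, -0.002], [0.991, -0.137, 0.0], [0.0, -0.002, -1.0]] j [-0.48  0.37  1.57 -0.    1.2  -0.34]
now [ 0.605  -0.2248  0.1179] -> target [ 0.6069 -0.2247  0.041 ] rows cm [0.04 0.2  7.69] roll -0.001 t 3.8
```

View pics/w3.png

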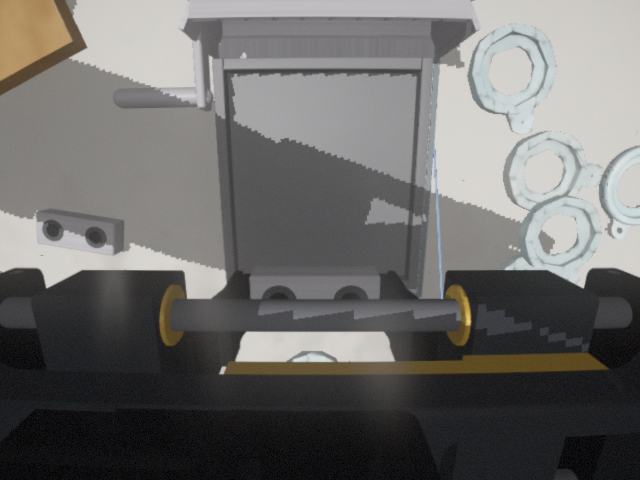

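Run:
```python
from h import *
p=cams.camera_params('wrist')
for n,u,v,z in [('far L',216,60,.033),('far R',432,60,.033),('L lower',222,250,.033),('R lower inner',413,250,.033),('L lower inner',232,250,.033),('far in L',227,70,.033),('far in R',420,70,.033),('bar end',115,97,.035),('bar in',195,97,.035)]:
    X=onplane(p,u,v,z); print(n,np.round(X,4),np.round(w2s(X),4))
```

```text
far L [ 0.5602 -0.0922  0.033 ] [-0.0692 -0.112 ]
far R [ 0.6938 -0.1106  0.033 ] [ 0.0656 -0.1121]
L lower [ 0.5396 -0.2137  0.033 ] [-0.0732 -0.2352]
R lower inner [ 0.6728 -0.2322  0.033 ] [ 0.0613 -0.2355]
L lower inner [ 0.5466 -0.2147  0.033 ] [-0.0661 -0.2352]
far in L [ 0.566 -0.099  0.033] [-0.0626 -0.118 ]
far in R [ 0.6858 -0.1155  0.033 ] [ 0.0584 -0.1181]
bar end [ 0.4919 -0.104   0.035 ] [-0.1353 -0.133 ]
bar in [ 0.5432 -0.1121  0.035 ] [-0.0834 -0.1341]
```

```bash
python3 -m handwheel '[{"translation":[0,0.3,5],"roll":0},{"translation":[0,0.3,7],"roll":0},{"translation":[0,0.3,7.5],"roll":0},{"translation":[0,0.3,7.65],"roll":0},{"translation":[0,0.3,7.65],"roll":0}]'
python3 -m handwheel '[{"translation":[0,0,0],"roll":0},{"translation":[0,0,0],"roll":0},{"translation":[0,0,0],"roll":0}]' 7.4
python3 -m handwheel '[{"translation":[0,0,-4],"roll":0},{"translation":[0,0,-9],"roll":0},{"translation":[0,0,-9],"roll":0}]' 8.0
python3 - <<'E'
from straps import *
st(); im=snap('top','t1.png');p=cams.camera_params('top')
hs=straps(im,p); W=[onplane(p,u,v,.016) for u,v,_ in hs]
for i in range(len(W)):
    for j in range(i):
        if .028<np.linalg.norm(W[i]-W[j])<.038:
            d=W[i]-W[j]; print(np.round((W[i]+W[j])/2,4),(np.degrees(np.arctan2(d[1],d[0]))+90)%180-90,np.linalg.norm(d))
plan(.3985,-.3256,.12,-26.6)
E
```

```text
t: 4.42
position: [0.6102, -0.2246, 0.0437]
ee_rot: [0.001, 0.754, 0.657, 0.0]
wrist_force: [0.1, 0.4, -0.1]
finger_gap: 0.71
t: 4.8
position: [0.6095, -0.224, 0.0424]
ee_rot: [0.0, 0.753, 0.657, 0.0]
wrist_force: [0.2, -0.6, 0.3]
finger_gap: 0.841
t: 5.18
position: [0.6126, -0.2256, 0.1381]
ee_rot: [0.005, 0.753, 0.657, 0.002]
wrist_force: [0.5, -0.6, 0.2]
finger_gap: 0.916
t 5.17 pos [ 0.6126 -0.2256  0.1381] F [ 0.5 -0.6  0.2] gap 7.97
[[0.135, 0.991, 0.009], [0.991, -0.135, -0.005], [-0.003, 0.01, -1.0]] j [-0.47  0.36  1.55  0.    1.23 -0.34]
now [ 0.611  -0.2248  0.1351] -> target [ 0.3985 -0.3256  0.12  ] rows cm [-12.86 -19.69   1.43] roll 0.328 t 5.22
```

View pics/t1.png

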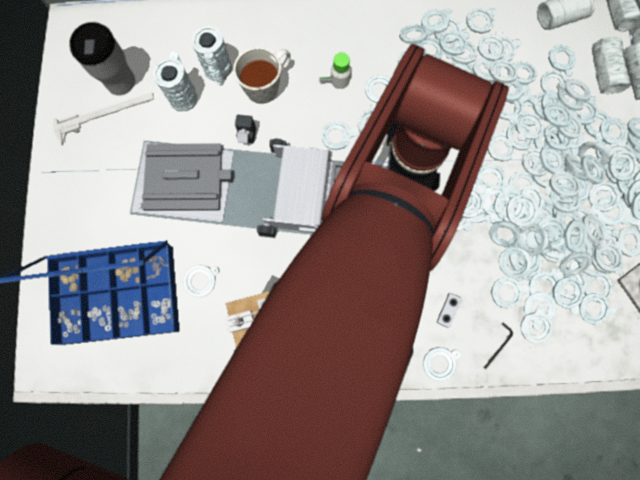

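Strap D is still at about (450,310). The arm hides the rest. I'll move above D.

```bash
python3 -m handwheel '[{"translation":[-3.2,-5,0],"roll":0.08},{"translation":[-6.4,-10,1],"roll":0.16},{"translation":[-9.6,-15,1.4],"roll":0.328},{"translation":[-12.9,-19.7,1.4],"roll":0.328},{"translation":[-12.9,-19.7,1.4],"roll":0.328},{"translation":[-12.9,-19.7,1.4],"roll":0.328}]' 8.0
cat > wst.py <<'E'
from h import *
def find(fn,z=.016):
    st(); p=cams.camera_params('wrist'); im=snap('wrist',fn)
    g=cv2.cvtColor(im,cv2.COLOR_RGB2GRAY); hsv=cv2.cvtColor(im,cv2.COLOR_RGB2HSV)
    bh=cv2.morphologyEx(g,cv2.MORPH_BLACKHAT,np.ones((29,29),np.uint8))
    m=((bh>25)&(g<75)).astype(np.uint8); m[268:]=0
    n,l,s,c=cv2.connectedComponentsWithStats(m); H=[]
    for i in range(1,n):
        w,h,a=s[i,2:5]
        if 60<a<900 and .6<w/h<1.7 and a>.5*w*h: H.append(c[i])
    W=[onplane(p,*q,z) for q in H]
    for i in range(len(W)):
        for j in range(i):
            d=W[i]-W[j]
            if .028<np.linalg.norm(d)<.039:
                print('strap',np.round((W[i]+W[j])/2,4),'h',round((np.degrees(np.arctan2(d[1],d[0]))+90)%180-90,1),round(np.linalg.norm(d),4),'px',np.round((H[i]+H[j])/2), 'stand',np.round(w2s((W[i]+W[j])/2),4))
E
python3 - <<'E'
from wst import *
find('w4.png'); plan(.3985,-.3256,.018,-26.6)
E
```

```text
t: 5.98
position: [0.3962, -0.3247, 0.1171]
ee_rot: [-0.001, 0.851, 0.525, 0.0]
wrist_force: [-0.5, 0.2, 0.6]
finger_gap: 0.918
t 5.97 pos [ 0.3962 -0.3247  0.1171] F [-0.5  0.2  0.6] gap 7.99
[[0.448, 0.894, -0.001], [0.894, -0.448, 0.001], [0.001, -0.001, -1.0]] j [-0.84  0.07  1.93  0.    1.14 -0.38]
strap [ 0.4231 -0.1894  0.016 ] h -18.4 0.0332 px [261.  53.] stand [-0.1919 -0.2269]
strap [ 0.3111 -0.1903  0.016 ] h -71.8 0.0337 px [123. 134.] stand [-0.3027 -0.2431]
strap [ 0.425  -0.2516  0.016 ] h 28.3 0.0339 px [306. 137.] stand [-0.1815 -0.2883]
strap [ 0.398  -0.3259  0.016 ] h -26.2 0.0326 px [319. 247.] stand [-0.1982 -0.3655]
now [ 0.3968 -0.3246  0.1174] -> target [ 0.3985 -0.3256  0.018 ] rows cm [-0.03  0.2   9.94] roll 0.0 t 6.03
```

View pics/w4.png

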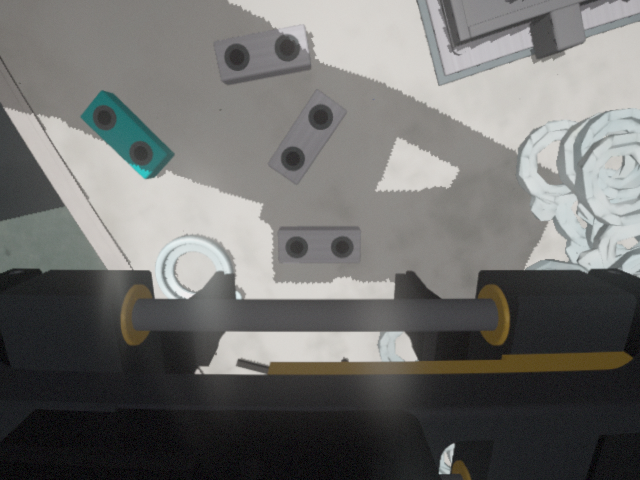

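The finder picks up all three remaining straps, plus the turquoise look-alike at (123,134), which I'll ignore. Now pick D.

```bash
python3 -m handwheel '[{"translation":[0,0.1,5],"roll":0},{"translation":[0,0.15,9],"roll":0},{"translation":[0,0.15,9.8],"roll":0},{"translation":[0,0.15,9.9],"roll":0},{"translation":[0,0.15,9.9],"roll":0}]' 8.0 30
python3 -m handwheel '[{"translation":[0,0,0],"roll":0},{"translation":[0,0,0],"roll":0},{"translation":[0,0,0],"roll":0},{"translation":[0,0,0],"roll":0}]' 5.0 30
python3 -m handwheel '[{"translation":[0,0,-4],"roll":0},{"translation":[0,0,-9],"roll":0},{"translation":[0,0,-9],"roll":0}]'
python3 - <<'E'
from h import *
x,y=s2w(-.003,-.2047); plan(x,y,.115,-7.8)
E
```

```text
t: 6.65
position: [0.3993, -0.3267, 0.0207]
ee_rot: [0.001, 0.851, 0.526, 0.0]
wrist_force: [0.7, 0.1, 0.2]
finger_gap: 0.919
t: 7.15
position: [0.3982, -0.3262, 0.0197]
ee_rot: [0.0, 0.851, 0.526, 0.0]
wrist_force: [-0.4, 0.8, 5.2]
finger_gap: 0.705
t: 7.52
position: [0.4001, -0.3283, 0.1133]
ee_rot: [0.004, 0.851, 0.526, 0.001]
wrist_force: [-0.4, 0.0, -1.2]
finger_gap: 0.706
now [ 0.4001 -0.3283  0.1133] -> target [ 0.6132 -0.193   0.115 ] rows cm [21.63 13.01 -0.13] roll -0.328 t 7.53
```

```bash
python3 -m handwheel '[{"translation":[4.3,2.6,0],"roll":0},{"translation":[8.7,5.2,-0.3],"roll":-0.1},{"translation":[13,7.8,-0.3],"roll":-0.2},{"translation":[17.3,10.4,-0.3],"roll":-0.328},{"translation":[21.6,13,-0.3],"roll":-0.328},{"translation":[21.6,13,-0.3],"roll":-0.328},{"translation":[21.6,13,-0.3],"roll":-0.328},{"translation":[21.6,13,-0.3],"roll":-0.328}]'
python3 - <<'E'
from wst import *
st(); snap('wrist','w5.png')
x,y=s2w(-.003,-.2047); plan(x,y,.0415,-7.8)
E
```

```text
t: 8.52
position: [0.6095, -0.1915, 0.1112]
ee_rot: [-0.001, 0.754, 0.657, -0.0]
wrist_force: [0.8, -0.0, -0.6]
finger_gap: 0.708
t 8.53 pos [ 0.6095 -0.1915  0.1112] F [ 0.8 -0.  -0.6] gap 6.16
[[0.137, 0.991, -0.002], [0.991, -0.137, 0.0], [0.0, -0.002, -1.0]] j [-0.43  0.37  1.59 -0.    1.18 -0.29]
now [ 0.6097 -0.1916  0.1116] -> target [ 0.6132 -0.193   0.0415] rows cm [-0.09  0.38  7.01] roll -0.001 t 8.57
```

View pics/w5.png

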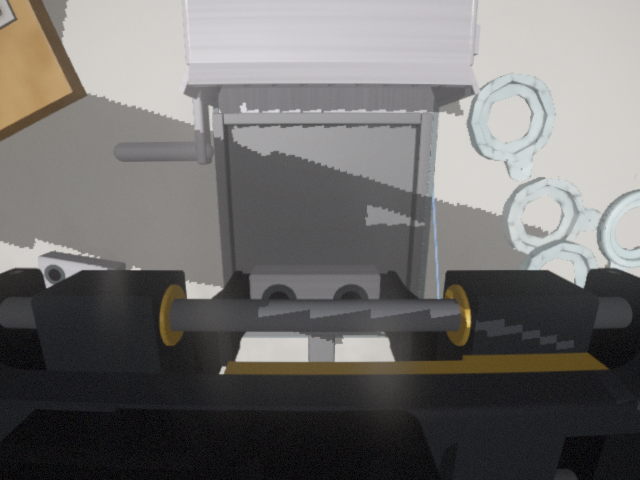

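```bash
python3 -m handwheel '[{"translation":[0,0.4,5],"roll":0},{"translation":[0,0.4,6.5],"roll":0},{"translation":[0,0.35,6.9],"roll":0},{"translation":[0,0.3,7.0],"roll":0},{"translation":[0,0.3,7.0],"roll":0}]'
python3 -m handwheel '[{"translation":[0,0,0],"roll":0},{"translation":[0,0,0],"roll":0},{"translation":[0,0,0],"roll":0}]' 7.4
python3 -m handwheel '[{"translation":[0,0,-4],"roll":0},{"translation":[0,0,-9],"roll":0},{"translation":[0,0,-9],"roll":0}]' 8.0
python3 - <<'E'
from straps import *
plan(.425,-.2516,.11,28)
E
```

```text
t: 9.2
position: [0.6147, -0.1917, 0.0437]
ee_rot: [0.001, 0.754, 0.657, 0.0]
wrist_force: [1.0, -1.0, -1.4]
finger_gap: 0.708
t: 9.57
position: [0.614, -0.1913, 0.0424]
ee_rot: [0.0, 0.753, 0.657, 0.0]
wrist_force: [-0.2, 0.5, -0.2]
finger_gap: 0.842
t: 9.95
position: [0.6173, -0.1927, 0.138]
ee_rot: [0.005, 0.753, 0.657, 0.002]
wrist_force: [0.8, -0.3, 0.6]
finger_gap: 0.917
now [ 0.6173 -0.1927  0.138 ] -> target [ 0.425  -0.2516  0.11  ] rows cm [ -8.43 -18.28   2.65] roll -0.625 t 9.95
```

```bash
python3 -m handwheel '[{"translation":[-2.1,-4.5,0],"roll":-0.1},{"translation":[-4.2,-9,1],"roll":-0.25},{"translation":[-6.3,-13.5,2],"roll":-0.4},{"translation":[-8.4,-18.1,2.4],"roll":-0.625},{"translation":[-8.4,-18.1,2.4],"roll":-0.625},{"translation":[-8.4,-18.1,2.4],"roll":-0.625},{"translation":[-8.4,-18.1,2.4],"roll":-0.625}]' 8.0
python3 - <<'E'
from wst import *
find('w6.png'); plan(.425,-.2516,.019,28)
E
```

```text
t: 10.82
position: [0.4234, -0.2498, 0.1079]
ee_rot: [-0.0, 0.515, 0.857, 0.0]
wrist_force: [0.0, -0.3, 0.4]
finger_gap: 0.92
t 10.82 pos [ 0.4234 -0.2498  0.1079] F [ 0.  -0.3  0.4] gap 8.0
[[-0.469, 0.883, -0.0], [0.883, 0.469, 0.0], [0.0, 0.0, -1.0]] j [-0.69  0.04  1.98  0.    1.12 -1.18]
strap [ 0.4232 -0.1894  0.016 ] h -17.9 0.0336 px [356. 175.] stand [-0.1918 -0.2269]
strap [ 0.4252 -0.2519  0.016 ] h 28.8 0.0337 px [316. 254.] stand [-0.1813 -0.2885]
now [ 0.4235 -0.2497  0.1079] -> target [ 0.425  -0.2516  0.019 ] rows cm [-0.24  0.05  8.89] roll 0.0 t 10.88
```

View pics/w6.png

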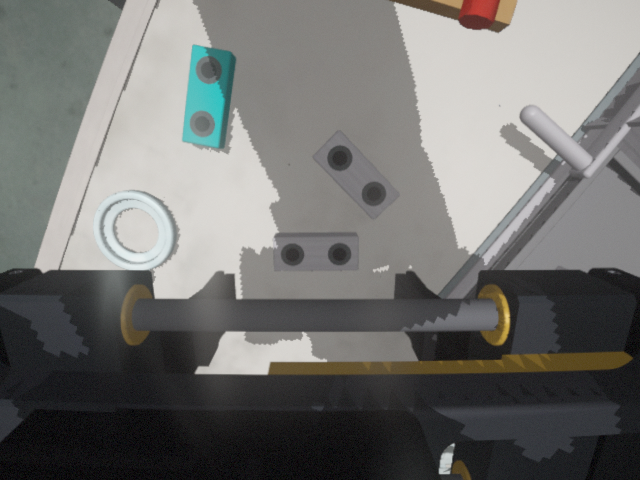

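```bash
python3 -m handwheel '[{"translation":[-0.2,0.05,5],"roll":0},{"translation":[-0.2,0.05,8],"roll":0},{"translation":[-0.2,0,8.8],"roll":0},{"translation":[-0.2,0,8.85],"roll":0},{"translation":[-0.2,0,8.85],"roll":0}]' 8.0 30
python3 -m handwheel '[{"translation":[0,0,0],"roll":0},{"translation":[0,0,0],"roll":0},{"translation":[0,0,0],"roll":0},{"translation":[0,0,0],"roll":0}]' 5.0 30
python3 -m handwheel '[{"translation":[0,0,-4],"roll":0},{"translation":[0,0,-9],"roll":0},{"translation":[0,0,-9],"roll":0}]'
python3 - <<'E'
from h import *
x,y=s2w(-.003,-.1703); plan(x,y,.115,-7.8)
E
```

```text
t: 11.5
position: [0.4251, -0.2524, 0.0209]
ee_rot: [0.001, 0.515, 0.857, -0.0]
wrist_force: [0.3, 0.2, -0.7]
finger_gap: 0.915
t: 12.0
position: [0.4244, -0.2519, 0.0201]
ee_rot: [0.0, 0.515, 0.857, -0.0]
wrist_force: [-0.7, 0.7, 5.1]
finger_gap: 0.708
t: 12.38
position: [0.4265, -0.2538, 0.1137]
ee_rot: [0.004, 0.515, 0.857, -0.001]
wrist_force: [0.8, -0.1, -1.8]
finger_gap: 0.711
now [ 0.4265 -0.2538  0.1137] -> target [ 0.6179 -0.1589  0.115 ] rows cm [-0.62 21.35 -0.06] roll 0.625 t 12.38
```

```bash
python3 -m handwheel '[{"translation":[-0.1,4,0],"roll":0.1},{"translation":[-0.2,8,-0.3],"roll":0.25},{"translation":[-0.4,12,-0.3],"roll":0.4},{"translation":[-0.5,17,-0.3],"roll":0.55},{"translation":[-0.5,21.4,-0.3],"roll":0.625},{"translation":[-0.5,21.5,-0.3],"roll":0.625},{"translation":[-0.5,21.5,-0.3],"roll":0.625},{"translation":[-0.5,21.5,-0.3],"roll":0.625}]'
python3 - <<'E'
from wst import *
st(); 
x,y=s2w(-.003,-.1703); plan(x,y,.042,-7.8)
E
```

```text
t: 13.38
position: [0.6148, -0.1556, 0.1117]
ee_rot: [-0.001, 0.754, 0.657, -0.001]
wrist_force: [0.2, 0.4, 0.2]
finger_gap: 0.707
t 13.38 pos [ 0.6148 -0.1556  0.1117] F [0.2 0.4 0.2] gap 6.15
[[0.136, 0.991, -0.002], [0.991, -0.136, 0.0], [0.0, -0.002, -1.0]] j [-0.37  0.36  1.61 -0.    1.18 -0.24]
now [ 0.6148 -0.1556  0.1117] -> target [ 0.6179 -0.1589  0.042 ] rows cm [-0.29  0.36  6.97] roll -0.0 t 13.38
```

```bash
python3 -m handwheel '[{"translation":[-0.3,0.35,4.5],"roll":0},{"translation":[-0.3,0.35,6.3],"roll":0},{"translation":[-0.3,0.3,6.8],"roll":0},{"translation":[-0.3,0.3,6.95],"roll":0},{"translation":[-0.3,0.3,6.95],"roll":0}]'
python3 -m handwheel '[{"translation":[0,0,0],"roll":0},{"translation":[0,0,0],"roll":0},{"translation":[0,0,0],"roll":0}]' 7.4
python3 -m handwheel '[{"translation":[0,0,-4],"roll":0},{"translation":[0,0,-9],"roll":0},{"translation":[0,0,-9],"roll":0}]' 8.0
python3 - <<'E'
from straps import *
plan(.4232,-.1894,.11,-18)
E
```

```text
t: 14.0
position: [0.6196, -0.1588, 0.0444]
ee_rot: [0.001, 0.754, 0.657, 0.0]
wrist_force: [-0.4, -0.0, -0.7]
finger_gap: 0.709
t: 14.38
position: [0.619, -0.1585, 0.0434]
ee_rot: [0.0, 0.753, 0.657, 0.0]
wrist_force: [0.2, -0.7, -0.2]
finger_gap: 0.846
t: 14.75
position: [0.6223, -0.1598, 0.139]
ee_rot: [0.004, 0.753, 0.657, 0.002]
wrist_force: [0.0, 0.3, 0.1]
finger_gap: 0.916
now [ 0.6223 -0.1598  0.139 ] -> target [ 0.4232 -0.1894  0.11  ] rows cm [ -5.63 -19.35   2.72] roll 0.178 t 14.75
```

```bash
python3 -m handwheel '[{"translation":[-1.4,-4.8,0],"roll":0.04},{"translation":[-2.8,-9.6,1],"roll":0.1},{"translation":[-4.2,-14.4,2],"roll":0.178},{"translation":[-5.5,-19.2,2.4],"roll":0.178},{"translation":[-5.5,-19.2,2.4],"roll":0.178},{"translation":[-5.5,-19.2,2.4],"roll":0.178}]' 8.0
python3 - <<'E'
from wst import *
find('w7.png'); plan(.4232,-.1894,.019,-18)
E
```

```text
t: 15.5
position: [0.4214, -0.1872, 0.1091]
ee_rot: [0.0, 0.809, 0.588, 0.0]
wrist_force: [-0.1, 0.3, -0.3]
finger_gap: 0.92
t 15.5 pos [ 0.4214 -0.1872  0.1091] F [-0.1  0.3 -0.3] gap 8.0
[[0.309, 0.951, 0.001], [0.951, -0.309, -0.0], [-0.0, 0.001, -1.0]] j [-0.59 -0.04  2.06  0.    1.12 -0.27]
strap [ 0.6313 -0.198   0.016 ] h -7.8 0.0375 px [600. 175.] stand [ 0.0156 -0.2072]
strap [ 0.6474 -0.219   0.016 ] h 82.2 0.0372 px [623. 196.] stand [ 0.0343 -0.2258]
strap [ 0.6097 -0.2131  0.016 ] h 80.3 0.0358 px [574. 204.] stand [-0.0038 -0.2251]
strap [ 0.6258 -0.2341  0.016 ] h -9.9 0.0387 px [598. 225.] stand [ 0.015  -0.2437]
strap [ 0.4234 -0.1894  0.016 ] h -17.2 0.0339 px [320. 251.] stand [-0.1916 -0.2269]
now [ 0.422  -0.1872  0.1094] -> target [ 0.4232 -0.1894  0.019 ] rows cm [-0.17  0.17  9.04] roll 0.0 t 15.55
```

View pics/w7.png

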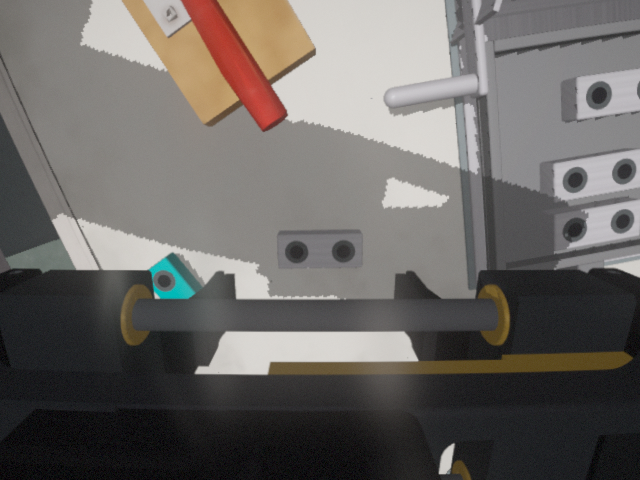

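Run:
```python
from h import *
p=cams.camera_params('wrist')
for a in [(599,95),(575,179),(624,171),(574,229),(624,221)]:
    print(np.round(w2s(onplane(p,*a,.037)),4))
```

```text
[-0.0015 -0.1525]
[-0.0179 -0.2025]
[ 0.0162 -0.2028]
[-0.0184 -0.2363]
[ 0.0176 -0.237 ]
```

Strap B in the tray has been knocked to about stand (+0.0155, -0.1525). It was set down at (−0.003, −0.170), so this is the announced disturbance. I'll look closer and push it to the end slot before bringing C.

Run:
```python
from h import *
x,y=s2w(0.0,-.255); plan(x,y,.13,-7.8)
```

```text
now [ 0.422  -0.1872  0.1094] -> target [ 0.6094 -0.2432  0.13  ] rows cm [ 0.46 19.56 -2.04] roll -0.178 t 15.55
```

```bash
python3 -m handwheel '[{"translation":[0.1,5,-2],"roll":-0.05},{"translation":[0.3,10,-2],"roll":-0.178},{"translation":[0.5,15,-2],"roll":-0.178},{"translation":[0.5,19.6,-2],"roll":-0.178},{"translation":[0.5,19.6,-2],"roll":-0.178},{"translation":[0.5,19.6,-2],"roll":-0.178}]' 3.0
python3 - <<'E'
from wst import *
find('w8.png',.037)
E
```

```text
t: 16.3
position: [0.609, -0.242, 0.1281]
ee_rot: [-0.001, 0.753, 0.658, -0.0]
wrist_force: [-0.4, 0.4, -1.3]
finger_gap: 0.37
t 16.3 pos [ 0.609  -0.242   0.1281] F [-0.4  0.4 -1.3] gap 3.22
[[0.135, 0.991, -0.001], [0.991, -0.135, 0.001], [0.001, -0.001, -1.0]] j [-0.5   0.38  1.53 -0.    1.22 -0.36]
strap [ 0.6139 -0.191   0.037 ] h -7.9 0.0341 px [313. 178.] stand [-0.0026 -0.2026]
strap [ 0.4391 -0.1867  0.037 ] h -18.5 0.0303 px [ 71. 207.] stand [-0.1764 -0.2221]
strap [ 0.5948 -0.2054  0.037 ] h 82.2 0.0338 px [289. 203.] stand [-0.0196 -0.2195]
strap [ 0.6285 -0.2101  0.037 ] h 82.2 0.0337 px [338. 203.] stand [ 0.0144 -0.2195]
strap [ 0.6093 -0.2244  0.037 ] h -7.8 0.0341 px [313. 227.] stand [-0.0026 -0.2364]
```

View pics/w8.png

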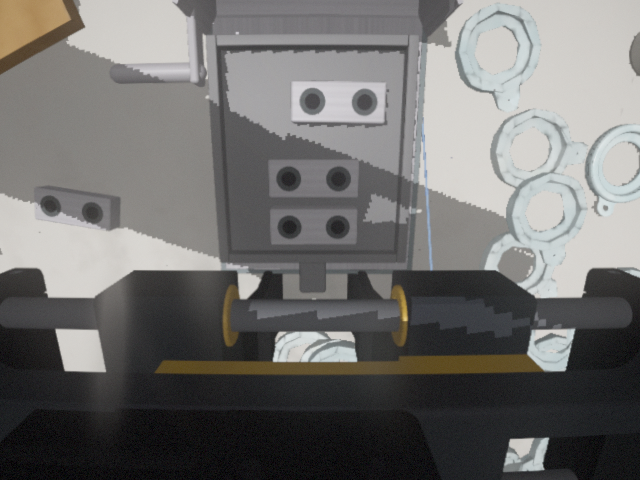

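Run:
```python
from h import *
p=cams.camera_params('wrist')
for a,z in [((312,101),.037),((365,102),.037),((220,47),.033),((408,47),.033),((240,252),.033),((388,266),.033),((312,262),.033)]:
    print(np.round(w2s(onplane(p,*a,z)),4))
x,y=s2w(.013,-.1785); plan(x,y,.10,-7.8); plan(x,y,.042,-7.8)
```

```text
[-0.0037 -0.1525]
[ 0.031 -0.153]
[-0.0632 -0.1183]
[ 0.0585 -0.1183]
[-0.0569 -0.2565]
[ 0.0527 -0.2673]
[-0.0038 -0.2642]
now [ 0.6087 -0.2421  0.1285] -> target [ 0.6327 -0.1692  0.1   ] rows cm [7.54 1.4  2.85] roll 0.001 t 16.35
now [ 0.6087 -0.2421  0.1285] -> target [ 0.6327 -0.1692  0.042 ] rows cm [7.54 1.4  8.65] roll 0.001 t 16.35
```

```bash
python3 -m handwheel '[{"translation":[4,1,1],"roll":0},{"translation":[7.6,1.4,2],"roll":0},{"translation":[7.6,1.4,3],"roll":0},{"translation":[7.6,1.4,3],"roll":0}]' 3.0
python3 - <<'E'
from h import *
st();x,y=s2w(.013,-.1777); plan(x,y,.042,-7.8)
snap('wrist','w9.png')
E
```

```text
t: 16.85
position: [0.632, -0.1693, 0.0985]
ee_rot: [-0.001, 0.753, 0.658, -0.001]
wrist_force: [0.7, -0.1, 0.9]
finger_gap: 0.35
t 16.85 pos [ 0.632  -0.1693  0.0985] F [ 0.7 -0.1  0.9] gap 3.05
[[0.135, 0.991, -0.002], [0.991, -0.135, 0.0], [-0.0, -0.002, -1.0]] j [-0.38  0.41  1.56 -0.    1.17 -0.25]
now [ 0.632  -0.1693  0.0985] -> target [ 0.6328 -0.1684  0.042 ] rows cm [0.09 0.07 5.65] roll 0.001 t 16.85
```

View pics/w9.png

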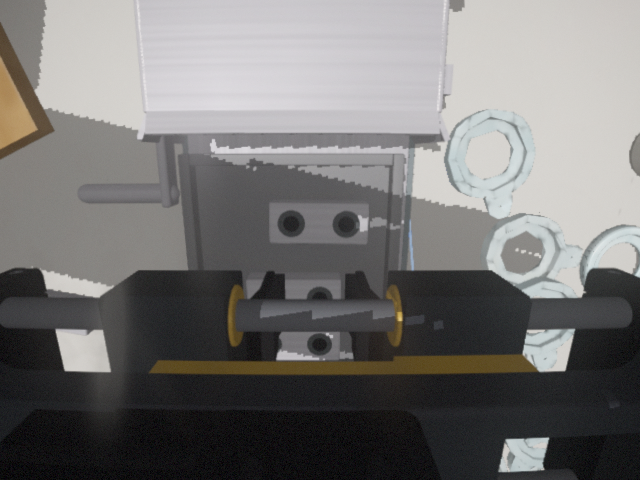

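```bash
python3 -m handwheel '[{"translation":[0.1,0,2.5],"roll":0},{"translation":[0.1,0,4.2],"roll":0},{"translation":[0.1,0,5.2],"roll":0},{"translation":[0.1,0,5.5],"roll":0},{"translation":[0.1,0,5.5],"roll":0}]' 3.0
python3 - <<'E'
from h import *
s=st(); print(w2s(s['position'])); print(proj(cams.camera_params('top'),[.63,-.16,.04]))
E
```

```text
t: 17.52
position: [0.6335, -0.1686, 0.0443]
ee_rot: [0.0, 0.754, 0.657, 0.0]
wrist_force: [0.4, 0.4, -0.7]
finger_gap: 0.343
t 17.52 pos [ 0.6335 -0.1686  0.0443] F [ 0.4  0.4 -0.7] gap 2.99
[[0.136, 0.991, 0.0], [0.991, -0.136, -0.0], [-0.0, 0.0, -1.0]] j [-0.38  0.48  1.57 -0.    1.08 -0.24]
[ 0.01374441 -0.17777598]
(np.float64(359.7345332624864), np.float64(191.08811276542593))
```

No contact. Push 1.6 cm along +y (tool x), then rise.

```bash
python3 -m handwheel '[{"translation":[0.3,0,0.1],"roll":0},{"translation":[0.6,0,0.1],"roll":0},{"translation":[0.9,0,0.1],"roll":0},{"translation":[1.2,0,0.1],"roll":0},{"translation":[1.5,0,0.1],"roll":0},{"translation":[1.6,0,0.1],"roll":0},{"translation":[1.6,0,0.1],"roll":0},{"translation":[1.3,0,0.1],"roll":0},{"translation":[1.2,0,-3],"roll":0},{"translation":[-2,0,-6],"roll":0},{"translation":[-6,-1.0,-8],"roll":0},{"translation":[-6,-1.0,-8],"roll":0}]'
python3 - <<'E'
from wst import *
find('w10.png',.037)
plan(.4232,-.1894,.11,-18)
E
```

```text
t: 19.02
position: [0.6157, -0.2298, 0.1266]
ee_rot: [0.002, 0.755, 0.656, 0.001]
wrist_force: [-0.1, 0.4, -0.0]
finger_gap: 0.343
t 19.02 pos [ 0.6157 -0.2298  0.1266] F [-0.1  0.4 -0. ] gap 2.99
[[0.139, 0.99, 0.004], [0.99, -0.139, -0.003], [-0.002, 0.004, -1.0]] j [-0.48  0.39  1.54 -0.    1.22 -0.34]
strap [ 0.6139 -0.191   0.037 ] h -7.8 0.0341 px [305. 197.] stand [-0.0026 -0.2026]
strap [ 0.4399 -0.1854  0.037 ] h -17.3 0.0309 px [ 65. 225.] stand [-0.1758 -0.2207]
strap [ 0.5948 -0.2054  0.037 ] h 82.2 0.0338 px [281. 221.] stand [-0.0196 -0.2195]
strap [ 0.6285 -0.21    0.037 ] h 82.1 0.0338 px [330. 221.] stand [ 0.0144 -0.2195]
strap [ 0.6093 -0.2245  0.037 ] h -7.8 0.0341 px [306. 245.] stand [-0.0026 -0.2364]
now [ 0.6153 -0.2279  0.125 ] -> target [ 0.4232 -0.1894  0.11  ] rows cm [  1.16 -19.56   1.46] roll 0.176 t 19.07
```

View pics/w10.png

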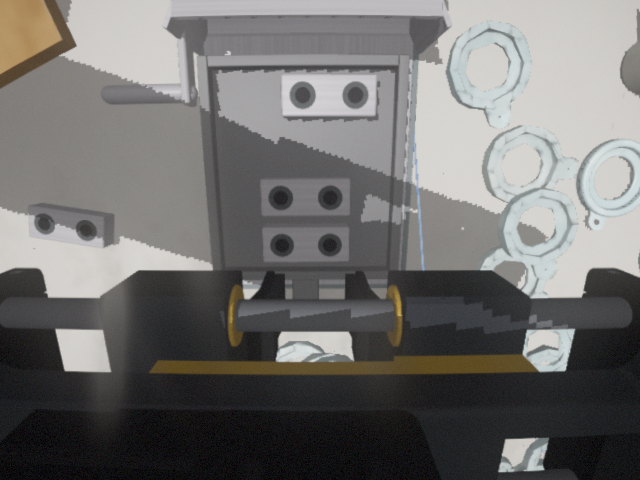

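B is now in the end slot at (329,95), which leaves a free slot between it and D. Go to C.

```bash
python3 -m handwheel '[{"translation":[0.3,-5,0],"roll":0.05},{"translation":[0.6,-10,1],"roll":0.1},{"translation":[0.9,-15,1.5],"roll":0.176},{"translation":[1.2,-19.6,1.5],"roll":0.176},{"translation":[1.2,-19.6,1.5],"roll":0.176},{"translation":[1.2,-19.6,1.5],"roll":0.176}]' 8.0
python3 - <<'E'
from wst import *
find('w11.png'); plan(.4232,-.1894,.019,-17.7)
p=cams.camera_params('wrist')
E
```

```text
t: 19.82
position: [0.4233, -0.1876, 0.109]
ee_rot: [0.0, 0.808, 0.589, 0.0]
wrist_force: [0.8, -0.2, 0.2]
finger_gap: 0.892
t 19.82 pos [ 0.4233 -0.1876  0.109 ] F [ 0.8 -0.2  0.2] gap 7.76
[[0.307, 0.952, 0.001], [0.952, -0.307, 0.0], [0.0, 0.001, -1.0]] j [-0.59 -0.04  2.06  0.    1.12 -0.28]
strap [ 0.6311 -0.198   0.016 ] h -7.6 0.0375 px [597. 177.] stand [ 0.0154 -0.2073]
strap [ 0.6472 -0.219   0.016 ] h 82.2 0.0373 px [621. 197.] stand [ 0.0341 -0.2258]
strap [ 0.6096 -0.2134  0.016 ] h 80.9 0.0361 px [572. 205.] stand [-0.0038 -0.2254]
strap [ 0.6257 -0.2343  0.016 ] h -9.4 0.0383 px [595. 226.] stand [ 0.0149 -0.2439]
strap [ 0.4234 -0.1894  0.016 ] h -17.3 0.0339 px [317. 252.] stand [-0.1916 -0.2269]
now [ 0.4238 -0.1879  0.1093] -> target [ 0.4232 -0.1894  0.019 ] rows cm [-0.16 -0.02  9.03] roll -0.002 t 19.88
```

```bash
python3 -m handwheel '[{"translation":[-0.1,0,5],"roll":0},{"translation":[-0.1,0,8],"roll":0},{"translation":[-0.1,0,8.9],"roll":0},{"translation":[-0.1,0,9],"roll":0},{"translation":[-0.1,0,9],"roll":0}]' 8.0 30
python3 -m handwheel '[{"translation":[0,0,0],"roll":0},{"translation":[0,0,0],"roll":0},{"translation":[0,0,0],"roll":0},{"translation":[0,0,0],"roll":0}]' 5.0 30
python3 -m handwheel '[{"translation":[0,0,-4],"roll":0},{"translation":[0,0,-9],"roll":0},{"translation":[0,0,-9],"roll":0}]'
python3 - <<'E'
from h import *
x,y=s2w(-.003,-.1705); plan(x,y,.115,-7.8)
E
```

```text
t: 20.5
position: [0.4237, -0.1896, 0.0202]
ee_rot: [0.001, 0.808, 0.589, 0.0]
wrist_force: [1.1, -0.1, -0.3]
finger_gap: 0.915
t: 21.0
position: [0.423, -0.1893, 0.0197]
ee_rot: [0.001, 0.808, 0.589, 0.0]
wrist_force: [-0.2, 0.7, 4.8]
finger_gap: 0.707
t: 21.38
position: [0.425, -0.1906, 0.113]
ee_rot: [0.004, 0.808, 0.589, 0.001]
wrist_force: [0.8, -0.6, -0.2]
finger_gap: 0.712
now [ 0.425  -0.1906  0.113 ] -> target [ 0.6179 -0.1591  0.115 ] rows cm [ 8.92 17.39 -0.08] roll -0.176 t 21.38
```

```bash
python3 -m handwheel '[{"translation":[2.2,4.3,0],"roll":-0.05},{"translation":[4.5,8.6,-0.3],"roll":-0.1},{"translation":[6.7,13,-0.3],"roll":-0.176},{"translation":[8.7,17.6,-0.3],"roll":-0.176},{"translation":[8.7,17.6,-0.3],"roll":-0.176},{"translation":[8.7,17.6,-0.3],"roll":-0.176},{"translation":[8.7,17.6,-0.3],"roll":-0.176}]'
python3 - <<'E'
from wst import *
st(); snap('wrist','w12.png')
x,y=s2w(-.003,-.1705); plan(x,y,.0415,-7.8)
E
```

```text
t: 22.25
position: [0.6152, -0.1602, 0.1114]
ee_rot: [-0.001, 0.754, 0.657, -0.0]
wrist_force: [-0.3, -1.1, -0.0]
finger_gap: 0.706
t 22.25 pos [ 0.6152 -0.1602  0.1114] F [-0.3 -1.1 -0. ] gap 6.14
[[0.136, 0.991, -0.002], [0.991, -0.136, 0.0], [0.0, -0.002, -1.0]] j [-0.38  0.36  1.6  -0.    1.18 -0.24]
now [ 0.6155 -0.1603  0.1119] -> target [ 0.6179 -0.1591  0.0415] rows cm [0.15 0.23 7.04] roll -0.001 t 22.3
```

View pics/w12.png

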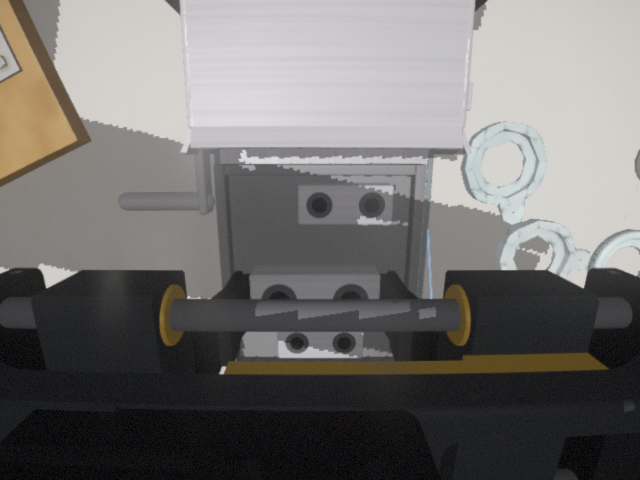

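```bash
python3 - <<'E'
from h import *
p=cams.camera_params('wrist')
print(w2s(onplane(p,345,205,.037)),w2s(onplane(p,345,224,.037)))
E
python3 -m handwheel '[{"translation":[0.1,0.25,4.5],"roll":0},{"translation":[0.1,0.25,6.3],"roll":0},{"translation":[0.1,0.2,6.8],"roll":0},{"translation":[0.1,0.2,6.95],"roll":0},{"translation":[0.1,0.2,6.95],"roll":0}]'
python3 -m handwheel '[{"translation":[0,0,0],"roll":0},{"translation":[0,0,0],"roll":0},{"translation":[0,0,0],"roll":0}]' 7.4
python3 -m handwheel '[{"translation":[0,0,-4],"roll":0},{"translation":[-4,0,-8],"roll":0},{"translation":[-8,0,-10],"roll":0},{"translation":[-8,0,-10],"roll":0}]' 7.0
python3 - <<'E'
from wst import *
find('w13.png',.037)
E
```

```text
[ 0.01353425 -0.13668147] [ 0.01379032 -0.14928735]
t: 22.92
position: [0.6196, -0.1598, 0.0439]
ee_rot: [0.001, 0.754, 0.657, 0.0]
wrist_force: [1.3, -0.4, -0.9]
finger_gap: 0.707
t: 23.3
position: [0.619, -0.1595, 0.0429]
ee_rot: [0.0, 0.754, 0.657, 0.0]
wrist_force: [-0.0, 0.3, -0.5]
finger_gap: 0.84
t: 23.8
position: [0.609, -0.2422, 0.1457]
ee_rot: [0.003, 0.755, 0.656, 0.001]
wrist_force: [-0.2, 0.5, -0.6]
finger_gap: 0.804
t 23.8 pos [ 0.609  -0.2422  0.1457] F [-0.2  0.5 -0.6] gap 7.0
[[0.139, 0.99, 0.005], [0.99, -0.139, -0.003], [-0.003, 0.005, -1.0]] j [-0.5   0.36  1.53 -0.    1.25 -0.36]
strap [ 0.5987 -0.1745  0.037 ] h 83.8 0.0287 px [288. 156.] stand [-0.0199 -0.1883]
strap [ 0.614  -0.1911  0.037 ] h -7.9 0.034 px [312. 176.] stand [-0.0025 -0.2027]
strap [ 0.5948 -0.2054  0.037 ] h 82.1 0.0338 px [289. 199.] stand [-0.0196 -0.2195]
strap [ 0.6286 -0.2101  0.037 ] h 82.2 0.0337 px [335. 198.] stand [ 0.0145 -0.2196]
strap [ 0.6094 -0.2245  0.037 ] h -7.8 0.0341 px [312. 221.] stand [-0.0025 -0.2364]
```

View pics/w13.png

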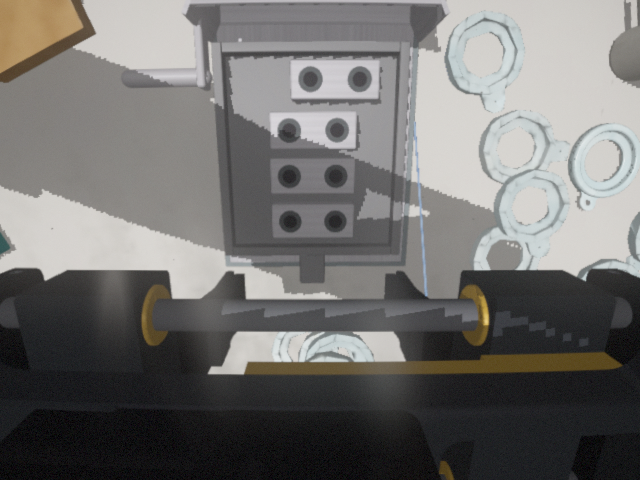

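All four straps lie flat in the tray, at rows 79, 130, 176 and 221. Now the cover, passing over the frame.

```bash
python3 - <<'E'
from h import *
x,y=s2w(.003,.11); plan(x,y,.18,-7.8)
E
python3 -m handwheel '[{"translation":[5,0,-3.5],"roll":0},{"translation":[10,0,-3.5],"roll":0},{"translation":[15,0,-3.5],"roll":0},{"translation":[20,0,-3.5],"roll":0},{"translation":[25,0,-3.5],"roll":0},{"translation":[30,0,-3.5],"roll":0},{"translation":[36,0.5,-3.5],"roll":0},{"translation":[36,0.5,-3.5],"roll":0},{"translation":[36,0.5,-3.5],"roll":0}]' 3.0
python3 - <<'E'
from wst import *
s=st(); print(w2s(s['position'])); snap('wrist','w14.png')
E
```

```text
now [ 0.6082 -0.2401  0.1437] -> target [0.6619 0.118  0.18  ] rows cm [36.21  0.39 -3.65] roll -0.002 t 23.85
t: 24.98
position: [0.6605, 0.1183, 0.1761]
ee_rot: [-0.001, 0.753, 0.658, -0.001]
wrist_force: [0.3, -0.7, 0.1]
finger_gap: 0.344
t 24.98 pos [0.6605 0.1183 0.1761] F [ 0.3 -0.7  0.1] gap 2.99
[[0.134, 0.991, -0.003], [0.991, -0.134, -0.0], [-0.001, -0.002, -1.0]] j [ 0.06  0.37  1.45 -0.    1.32  0.19]
[0.00155752 0.11008603]
```

View pics/w14.png

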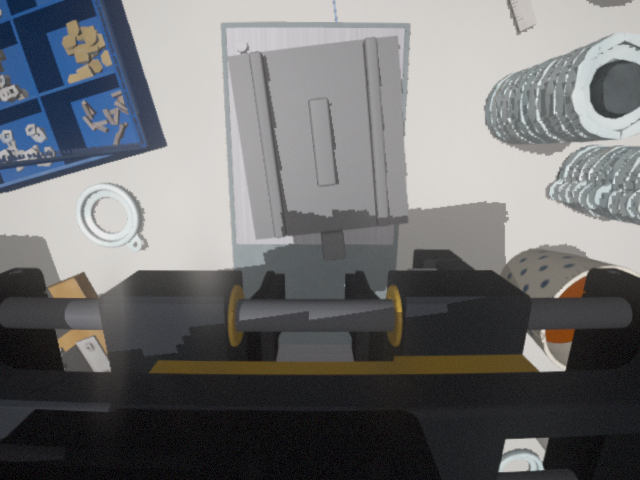

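Run:
```python
from h import *
p=cams.camera_params('wrist')
P=[onplane(p,u,v,.033) for u,v in [(309,99),(328,98),(337,184),(318,186)]]
for q in P: print(np.round(q,4),np.round(w2s(q),4))
c=sum(P)/4; d=(P[0]+P[1]-P[2]-P[3]); print('c',c,w2s(c),'len',np.linalg.norm(d)/2,'head of y',np.degrees(np.arctan2(d[1],d[0])))
r=[onplane(p,u,v,.033) for u,v in [(250,55),(284,234),(366,40),(387,222)]]
for a,b in ((0,1),(2,3)): e=r[a]-r[b]; print(np.degrees(np.arctan2(e[1],e[0])),np.linalg.norm(e))
lug=onplane(p,333,260,.025); print('lug end mid',lug)
```

```text
[0.6701 0.2267 0.033 ] [-0.0036  0.2188]
[0.6851 0.2254 0.033 ] [0.0114 0.2196]
[0.684 0.157 0.033] [0.0196 0.1517]
[0.668  0.1575 0.033 ] [0.0037 0.15  ]
c [0.67678904 0.19166802 0.033     ] [0.00774906 0.18503163] len 0.06878796223048919 head of y 88.63689381045964
91.57641548063663 0.14478447875733344
91.27306677218374 0.1446975577846242
lug end mid [0.67255895 0.08872133 0.025     ]
```

Run:
```python
import cv2
im=cv2.imread('pics/w14.png')[15:275,215:425]
cv2.imwrite('pics/c14.png',cv2.resize(im,None,fx=2.3,fy=2.3,interpolation=cv2.INTER_CUBIC))
```

```text
(no output)
```

View pics/c14.png

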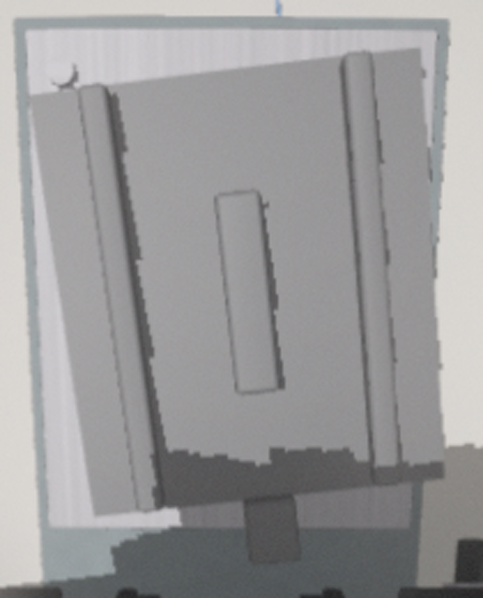

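Run:
```python
from h import *
p=cams.camera_params('wrist')
f=lambda x,y,z: onplane(p,215+x/2.3,15+y/2.3,z)[:2]
P=[f(*a,.021) for a in [(30,95),(418,48),(442,476),(95,515)]]
print('plate c',sum(P)/4,'edges',[round(float(np.linalg.norm(P[i]-P[(i+1)%4])),4) for i in range(4)])
for a,b in ((3,0),(2,1),(0,1),(3,2)): d=P[b]-P[a]; print(np.degrees(np.arctan2(d[1],d[0])))
Q=[f(*a,.033) for a in [(216,196),(258,191),(278,390),(237,393)]]
print('rib c',sum(Q)/4)
for a,b in ((3,0),(2,1),(0,1),(3,2)): d=Q[b]-Q[a]; print(np.degrees(np.arctan2(d[1],d[0])),np.linalg.norm(d))
E=[f(80,88,.033),f(138,508,.033),f(344,60,.033),f(374,480,.033)]
for a,b in ((1,0),(3,2)): d=E[b]-E[a]; print('runner',np.degrees(np.arctan2(d[1],d[0])),np.linalg.norm(d))
```

```text
plate c [0.67634873 0.19191165] edges [0.1367, 0.153, 0.1369, 0.1535]
88.62495782489611
88.71619645100691
-1.3938390769913316
-1.2000656220914119
rib c [0.67634065 0.19139799]
88.43518028500661 0.06818991641325582
88.74585731854707 0.06878197598295165
-1.3278950722577632 0.014579826458184618
-3.597736206401759 0.01496207598924891
runner 88.4046862424063 0.1466379262921611
runner 88.50035699260782 0.14447337509367006
```

```bash
python3 - <<'E'
from h import *
plan(.6763,.1915,.08,-1.35); plan(.6763,.1915,.037,-1.35)
E
python3 -m handwheel '[{"translation":[3.5,0.2,3],"roll":-0.11},{"translation":[7.5,0.5,8],"roll":-0.113},{"translation":[7.5,0.5,9.6],"roll":-0.113},{"translation":[7.5,0.5,9.6],"roll":-0.113}]' 3.0
python3 - <<'E'
from wst import *
s=st(); snap('wrist','w15.png'); plan(.6763,.1915,.0365,-1.35)
E
```

```text
now [0.6607 0.1172 0.1764] -> target [0.6763 0.1915 0.08  ] rows cm [7.57 0.56 9.63] roll -0.112 t 25.02
now [0.6607 0.1172 0.1764] -> target [0.6763 0.1915 0.037 ] rows cm [ 7.58  0.57 13.93] roll -0.112 t 25.02
t: 25.52
position: [0.6752, 0.1892, 0.0793]
ee_rot: [-0.001, 0.716, 0.699, -0.002]
wrist_force: [1.0, -0.4, 0.9]
finger_gap: 0.345
t 25.52 pos [0.6752 0.1892 0.0793] F [ 1.  -0.4  0.9] gap 3.0
[[0.024, 1.0, -0.004], [1.0, -0.024, -0.001], [-0.001, -0.004, -1.0]] j [ 0.16  0.54  1.42 -0.    1.19  0.19]
now [0.6767 0.1892 0.0815] -> target [0.6763 0.1915 0.0365] rows cm [ 0.23 -0.05  4.5 ] roll -0.001 t 25.57
```

View pics/w15.png

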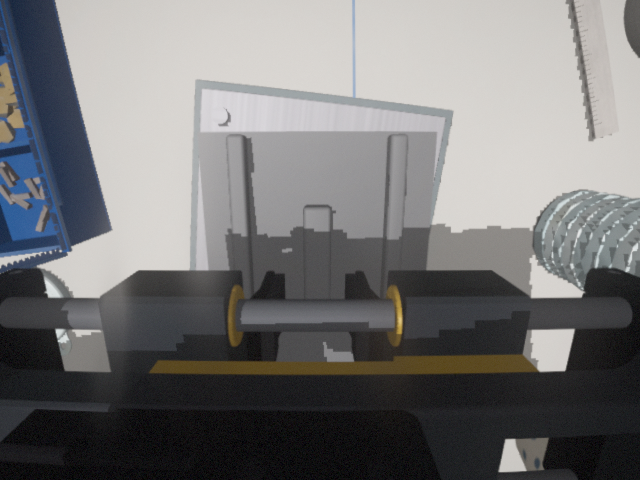

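```bash
python3 -m handwheel '[{"translation":[0.2,0,2.5],"roll":0},{"translation":[0.2,0,4],"roll":0},{"translation":[0.2,0,4.5],"roll":0},{"translation":[0.2,0,4.5],"roll":0}]' 3.0
python3 - <<'E'
from wst import *
s=st()
E
python3 -m handwheel '[{"translation":[0,0,0.05],"roll":0},{"translation":[0,0,0.05],"roll":0},{"translation":[0,0,0.05],"roll":0},{"translation":[0,0,0.05],"roll":0}]' 0.8 50
python3 - <<'E'
from wst import *
s=st()
E
```

```text
t: 26.08
position: [0.6771, 0.1925, 0.037]
ee_rot: [0.0, 0.715, 0.699, 0.0]
wrist_force: [-0.6, 0.7, 0.7]
finger_gap: 0.346
t 26.07 pos [0.6771 0.1925 0.037 ] F [-0.6  0.7  0.7] gap 3.01
[[0.024, 1.0, 0.0], [1.0, -0.024, 0.0], [0.0, 0.0, -1.0]] j [ 0.17  0.59  1.43 -0.    1.12  0.19]
t: 26.58
position: [0.6772, 0.1931, 0.0368]
ee_rot: [0.0, 0.715, 0.699, 0.0]
wrist_force: [-1.3, 0.3, 3.8]
finger_gap: 0.173
t 26.57 pos [0.6772 0.1931 0.0368] F [-1.3  0.3  3.8] gap 1.5
[[0.023, 1.0, 0.001], [1.0, -0.023, 0.0], [0.0, 0.001, -1.0]] j [ 0.17  0.59  1.43 -0.    1.12  0.19]
```

```bash
python3 -m handwheel '[{"translation":[0,0,-2],"roll":0},{"translation":[0,0,-6],"roll":0},{"translation":[0,0,-11],"roll":0},{"translation":[0,0,-11],"roll":0}]'
python3 - <<'E'
from h import *
st(); snap('wrist','w16.png'); x,y=s2w(-.0015,-.187); plan(x,y,.148,-7.8)
E
```

```text
t: 27.08
position: [0.6807, 0.1937, 0.1537]
ee_rot: [0.003, 0.715, 0.699, 0.005]
wrist_force: [0.6, 0.8, -0.9]
finger_gap: 0.175
t 27.07 pos [0.6807 0.1937 0.1537] F [ 0.6  0.8 -0.9] gap 1.53
[[0.023, 1.0, 0.011], [1.0, -0.023, 0.002], [0.002, 0.011, -1.0]] j [0.17 0.47 1.37 0.   1.29 0.19]
now [0.6788 0.1933 0.1502] -> target [ 0.6171 -0.1757  0.148 ] rows cm [-37.03  -5.32   0.14] roll 0.113 t 27.12
```

View pics/w16.png

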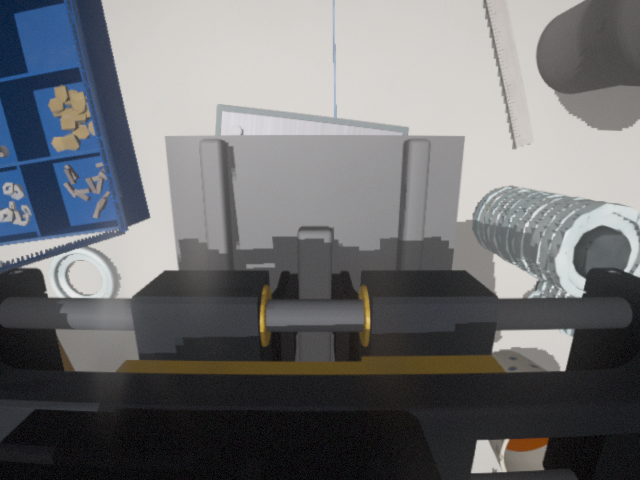

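```bash
python3 -m handwheel '[{"translation":[-2,-0.3,0],"roll":0.01},{"translation":[-6,-0.9,0],"roll":0.03},{"translation":[-10,-1.5,0],"roll":0.05},{"translation":[-14,-2.1,0],"roll":0.07},{"translation":[-18,-2.7,0],"roll":0.09},{"translation":[-22,-3.3,0],"roll":0.113},{"translation":[-26,-3.9,0],"roll":0.113},{"translation":[-30,-4.5,0],"roll":0.113},{"translation":[-33.5,-5,0],"roll":0.113},{"translation":[-36,-5.3,0],"roll":0.113},{"translation":[-37,-5.3,0],"roll":0.113},{"translation":[-37,-5.3,0],"roll":0.113}]'
python3 - <<'E'
from h import *
st(); snap('wrist','w17.png'); x,y=s2w(-.0015,-.187); plan(x,y,.08,-7.8)
E
```

```text
t: 28.62
position: [0.6143, -0.1761, 0.1447]
ee_rot: [-0.001, 0.754, 0.657, -0.0]
wrist_force: [0.5, 0.1, -3.0]
finger_gap: 0.177
t 28.62 pos [ 0.6143 -0.1761  0.1447] F [ 0.5  0.1 -3. ] gap 1.54
[[0.137, 0.991, -0.002], [0.991, -0.137, 0.001], [0.001, -0.002, -1.0]] j [-0.4   0.33  1.57  0.    1.24 -0.27]
now [ 0.6146 -0.1753  0.145 ] -> target [ 0.6171 -0.1757  0.08  ] rows cm [-0.    0.26  6.5 ] roll -0.0 t 28.68
```

View pics/w17.png

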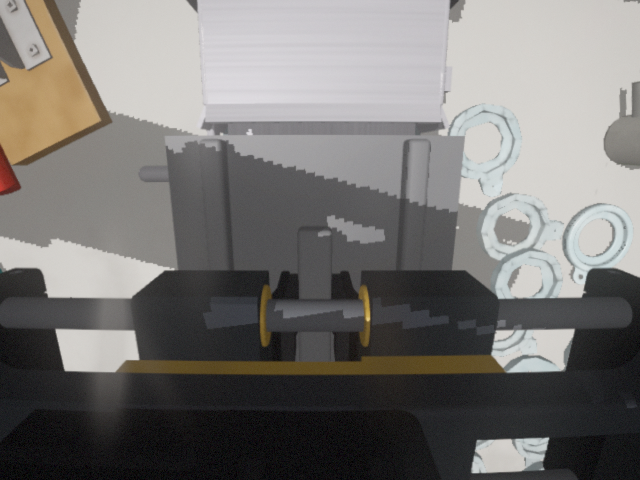

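```bash
python3 -m handwheel '[{"translation":[-0.2,0.2,2],"roll":0},{"translation":[-0.2,0.2,4],"roll":0},{"translation":[-0.2,0.2,5.5],"roll":0},{"translation":[-0.2,0.2,6.3],"roll":0},{"translation":[-0.2,0.2,6.3],"roll":0},{"translation":[-0.2,0.2,6.3],"roll":0}]'
python3 - <<'E'
from h import *
s=st(); print(w2s(s['position'])); im=snap('side','s17.png'); c=im[180:330,310:470]; cv2.imwrite('pics/s17c.png',cv2.resize(c,None,fx=4,fy=4,interpolation=cv2.INTER_CUBIC)[:,:,::-1])
E
```

```text
t: 29.42
position: [0.6176, -0.1782, 0.0838]
ee_rot: [0.001, 0.754, 0.657, 0.0]
wrist_force: [0.4, 0.9, -1.8]
finger_gap: 0.18
t 29.43 pos [ 0.6176 -0.1782  0.0838] F [ 0.4  0.9 -1.8] gap 1.57
[[0.136, 0.991, 0.001], [0.991, -0.136, -0.0], [-0.0, 0.001, -1.0]] j [-0.4   0.4   1.6   0.    1.14 -0.27]
[-0.00069839 -0.18943659]
```

View pics/s17c.png

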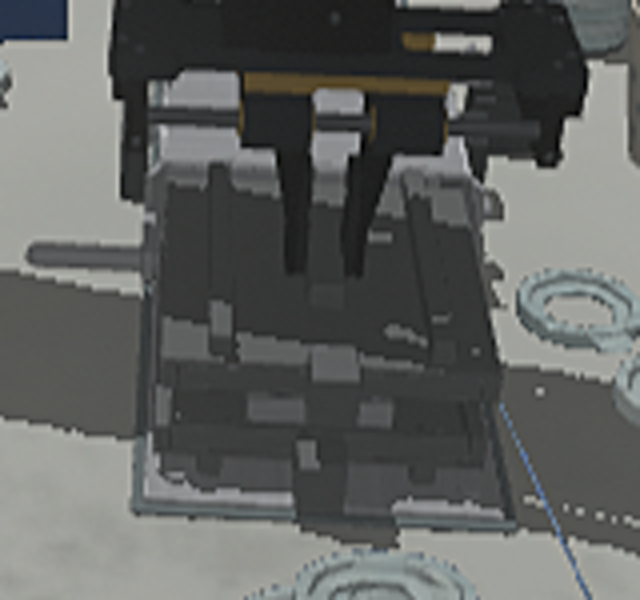

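```bash
python3 -m handwheel '[{"translation":[0,0,0.8],"roll":0},{"translation":[0,0,1.3],"roll":0},{"translation":[0,0,1.6],"roll":0},{"translation":[0,0,1.8],"roll":0},{"translation":[0,0,1.8],"roll":0}]'
python3 -m handwheel '[{"translation":[0,0,0.1],"roll":0},{"translation":[0,0,0.15],"roll":0},{"translation":[0,0,0.15],"roll":0}]'
python3 - <<'E'
from h import *
s=st(); print(w2s(s['position'])); im=snap('side','s18.png'); c=im[180:330,310:470]; cv2.imwrite('pics/s18c.png',cv2.resize(c,None,fx=4,fy=4,interpolation=cv2.INTER_CUBIC)[:,:,::-1])
E
```

```text
t: 30.1
position: [0.6169, -0.1779, 0.0649]
ee_rot: [-0.0, 0.754, 0.657, -0.0]
wrist_force: [-0.1, -0.4, -1.8]
finger_gap: 0.173
t: 30.48
position: [0.6172, -0.178, 0.0638]
ee_rot: [0.0, 0.754, 0.657, 0.0]
wrist_force: [-0.2, 0.7, -0.3]
finger_gap: 0.174
t 30.48 pos [ 0.6172 -0.178   0.0638] F [-0.2  0.7 -0.3] gap 1.52
[[0.136, 0.991, 0.0], [0.991, -0.136, -0.0], [-0.0, 0.0, -1.0]] j [-0.4   0.43  1.61 -0.    1.1  -0.27]
[-0.00116608 -0.18932402]
```

View pics/s18c.png

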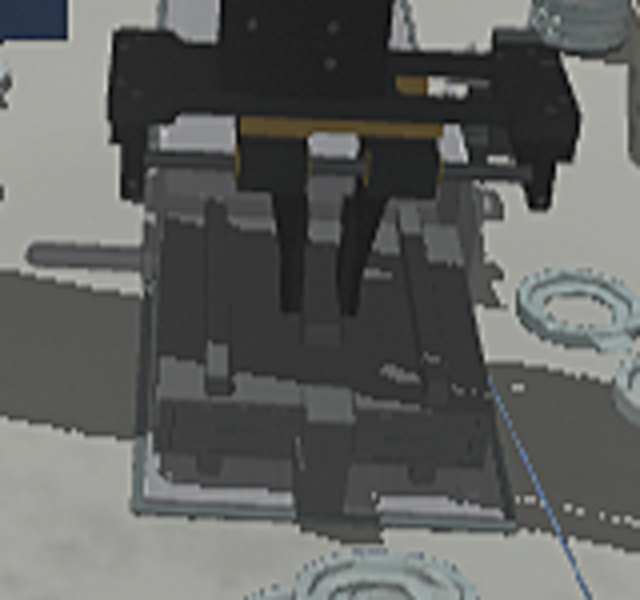

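```bash
python3 -m handwheel '[{"translation":[0,0,0],"roll":0},{"translation":[0,0,0],"roll":0},{"translation":[0,0,0],"roll":0},{"translation":[0,0,-3],"roll":0},{"translation":[-4,0,-6],"roll":0},{"translation":[-10,0,-7],"roll":0},{"translation":[-14,0,-7],"roll":0},{"translation":[-14,0,-7],"roll":0},{"translation":[-14,0,-7],"roll":0}]' 3.4
python3 - <<'E'
from h import *
s=st(); print(w2s(s['position'])); snap('wrist','w19.png')
x,y=s2w(-.002,-.277); plan(x,y,.09,-7.8)
E
```

```text
t: 31.65
position: [0.5978, -0.3162, 0.1331]
ee_rot: [-0.001, 0.754, 0.657, 0.0]
wrist_force: [-0.0, 0.2, -0.0]
finger_gap: 0.39
t 31.65 pos [ 0.5978 -0.3162  0.1331] F [-0.   0.2 -0. ] gap 3.4
[[0.136, 0.991, -0.001], [0.991, -0.136, 0.001], [0.001, -0.001, -1.0]] j [-0.6   0.42  1.47  0.    1.25 -0.47]
[-0.00154771 -0.32882274]
now [ 0.598  -0.3156  0.1331] -> target [ 0.6044 -0.2648  0.09  ] rows cm [ 5.12 -0.05  4.32] roll 0.001 t 31.7
```

View pics/w19.png

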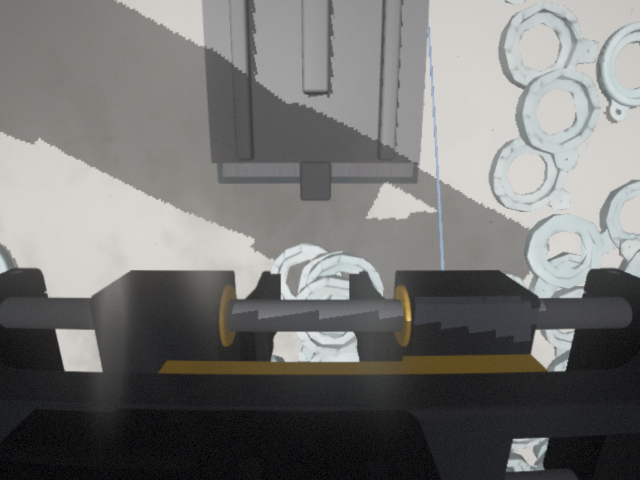

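Run:
```python
from h import *
p=cams.camera_params('wrist')
for a,z in [((212,162),.048),((420,161),.048),((301,200),.058),((330,200),.058),((315,200),.033),((303,93),.06),((327,93),.06),((219,181),.006),((418,182),.006)]: print(a,z,np.round(w2s(onplane(p,*a,z)),4))
```

```text
(212, 162) 0.048 [-0.0705 -0.2655]
(420, 161) 0.048 [ 0.0674 -0.2648]
(301, 200) 0.058 [-0.0113 -0.2896]
(330, 200) 0.058 [ 0.0075 -0.2896]
(315, 200) 0.033 [-0.0021 -0.293 ]
(303, 93) 0.06 [-0.0094 -0.2247]
(327, 93) 0.06 [ 0.005  -0.2247]
(219, 181) 0.006 [-0.0781 -0.2815]
(418, 182) 0.006 [ 0.0796 -0.2822]
```

```bash
python3 -m handwheel '[{"translation":[3,0,2],"roll":0},{"translation":[5.1,0,4.3],"roll":0},{"translation":[5.1,0,7.5],"roll":0},{"translation":[5.1,0,9.5],"roll":0},{"translation":[5.1,0,9.8],"roll":0},{"translation":[5.1,0,9.8],"roll":0}]' 3.4
python3 - <<'E'
from h import *
s=st(); print(w2s(s['position']))
E
python3 -m handwheel '[{"translation":[0,0,0],"roll":0},{"translation":[0,0,0],"roll":0},{"translation":[0,0,0],"roll":0},{"translation":[0,0,0],"roll":0}]' 1.0 40
python3 - <<'E'
from h import *
s=st(); print(w2s(s['position'])); im=snap('side','s20.png'); c=im[180:330,310:470]; cv2.imwrite('pics/s20c.png',cv2.resize(c,None,fx=4,fy=4,interpolation=cv2.INTER_CUBIC)[:,:,::-1])
E
```

```text
t: 32.45
position: [0.6053, -0.2652, 0.0356]
ee_rot: [0.0, 0.753, 0.658, 0.0]
wrist_force: [0.1, -0.2, 1.7]
finger_gap: 0.393
t 32.45 pos [ 0.6053 -0.2652  0.0356] F [ 0.1 -0.2  1.7] gap 3.42
[[0.134, 0.991, 0.0], [0.991, -0.134, -0.0], [-0.0, 0.0, -1.0]] j [-0.53  0.51  1.56 -0.    1.07 -0.4 ]
[-0.00104952 -0.27727374]
t: 32.95
position: [0.6046, -0.2653, 0.0348]
ee_rot: [-0.001, 0.754, 0.657, 0.0]
wrist_force: [1.4, 1.8, -2.1]
finger_gap: 0.231
t 32.95 pos [ 0.6046 -0.2653  0.0348] F [ 1.4  1.8 -2.1] gap 2.01
[[0.136, 0.991, -0.001], [0.991, -0.136, 0.002], [0.001, -0.001, -1.0]] j [-0.53  0.51  1.56  0.    1.07 -0.4 ]
[-0.00177038 -0.2775291 ]
```

View pics/s20c.png

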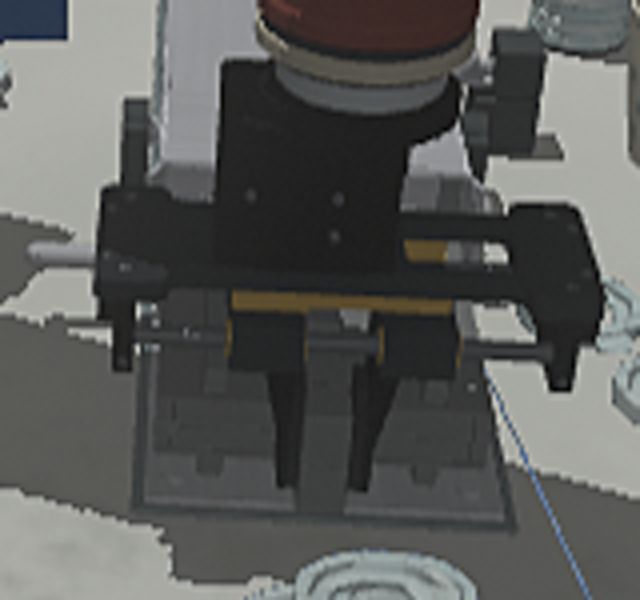

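```bash
python3 -m handwheel '[{"translation":[0.5,0.1,0],"roll":0},{"translation":[1.2,0.15,0],"roll":0},{"translation":[2.0,0.15,0],"roll":0},{"translation":[2.8,0.15,0],"roll":0},{"translation":[3.5,0.15,0],"roll":0},{"translation":[3.5,0.15,0],"roll":0}]'
python3 -m handwheel '[{"translation":[0.8,0,0],"roll":0},{"translation":[1.6,0,0],"roll":0},{"translation":[2.4,0,0],"roll":0},{"translation":[3.0,0,0],"roll":0},{"translation":[3.5,0,0],"roll":0},{"translation":[3.5,0,0],"roll":0}]'
python3 - <<'E'
from h import *
s=st(); print(w2s(s['position'])); im=snap('wrist','w21.png')
E
```

```text
t: 33.75
position: [0.6113, -0.2301, 0.0353]
ee_rot: [-0.001, 0.753, 0.658, 0.0]
wrist_force: [0.5, 2.5, -3.9]
finger_gap: 0.228
t: 34.5
position: [0.616, -0.196, 0.0354]
ee_rot: [-0.0, 0.753, 0.658, 0.0]
wrist_force: [0.9, 0.3, -3.0]
finger_gap: 0.222
t 34.5 pos [ 0.616  -0.196   0.0354] F [ 0.9  0.3 -3. ] gap 1.93
[[0.135, 0.991, -0.0], [0.991, -0.135, 0.001], [0.001, -0.0, -1.0]] j [-0.43  0.48  1.6   0.    1.06 -0.3 ]
[ 1.23240829e-04 -2.07329234e-01]
```

View pics/w21.png

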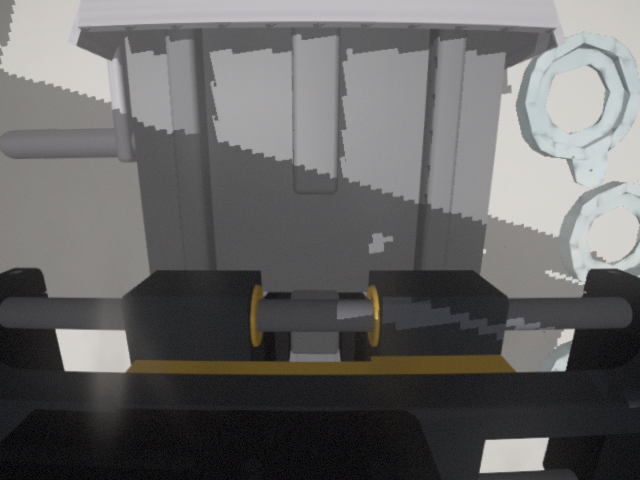

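The pair is entering the mouth squarely. Continue, with a force check.

```bash
python3 -m handwheel '[{"translation":[0.5,0,0],"roll":0},{"translation":[1.0,0,0],"roll":0},{"translation":[1.5,0,0],"roll":0},{"translation":[1.8,0,0],"roll":0},{"translation":[1.8,0,0],"roll":0}]'
python3 -m handwheel '[{"translation":[0.2,0,0],"roll":0},{"translation":[0.4,0,0],"roll":0},{"translation":[0.5,0,0],"roll":0},{"translation":[0.5,0,0],"roll":0}]'
python3 - <<'E'
from h import *
s=st(); print(w2s(s['position']))
E
```

```text
t: 35.17
position: [0.6185, -0.1786, 0.0355]
ee_rot: [-0.0, 0.753, 0.658, 0.0]
wrist_force: [0.7, 0.2, -3.1]
finger_gap: 0.227
t: 35.67
position: [0.619, -0.1748, 0.0356]
ee_rot: [0.0, 0.754, 0.657, -0.0]
wrist_force: [-0.9, -4.2, -2.4]
finger_gap: 0.223
t 35.67 pos [ 0.619  -0.1748  0.0356] F [-0.9 -4.2 -2.4] gap 1.94
[[0.136, 0.991, -0.0], [0.991, -0.136, -0.001], [-0.001, 0.0, -1.0]] j [-0.4   0.47  1.61 -0.    1.06 -0.26]
[ 0.00022673 -0.18593641]
```

```bash
python3 -m handwheel '[{"translation":[0.2,0,0],"roll":0},{"translation":[0.4,0,0],"roll":0},{"translation":[0.5,0,0],"roll":0},{"translation":[0.5,0,0],"roll":0}]'
python3 - <<'E'
from h import *
s=st(); print(w2s(s['position']))
E
```

```text
t: 36.17
position: [0.6191, -0.1746, 0.0362]
ee_rot: [0.003, 0.754, 0.657, -0.003]
wrist_force: [-4.1, -19.3, -2.0]
finger_gap: 0.231
t 36.17 pos [ 0.6191 -0.1746  0.0362] F [ -4.1 -19.3  -2. ] gap 2.01
[[0.136, 0.991, -0.0], [0.991, -0.136, -0.007], [-0.007, 0.001, -1.0]] j [-0.39  0.47  1.61 -0.01  1.06 -0.25]
[ 0.00029165 -0.18566331]
```

```bash
python3 -m handwheel '[{"translation":[-0.5,0,0],"roll":0},{"translation":[-0.5,0,0],"roll":0},{"translation":[-0.5,0,0],"roll":0},{"translation":[-0.5,0,0],"roll":0},{"translation":[-0.5,0,-3],"roll":0},{"translation":[-0.5,0,-8],"roll":0},{"translation":[-4,0,-11],"roll":0},{"translation":[-8,0,-11],"roll":0},{"translation":[-8,0,-11],"roll":0},{"translation":[-8,0,-11],"roll":0}]' 3.4
python3 - <<'E'
from h import *
s=st(); print(w2s(s['position'])); im=snap('wrist','w22.png')
E
```

```text
t: 37.42
position: [0.6088, -0.2475, 0.1449]
ee_rot: [-0.001, 0.754, 0.657, 0.0]
wrist_force: [0.5, -0.4, -0.3]
finger_gap: 0.391
t 37.42 pos [ 0.6088 -0.2475  0.1449] F [ 0.5 -0.4 -0.3] gap 3.4
[[0.136, 0.991, -0.001], [0.991, -0.136, 0.001], [0.001, -0.001, -1.0]] j [-0.51  0.37  1.52  0.    1.25 -0.37]
[-4.36437591e-05 -2.59289476e-01]
```

View pics/w22.png

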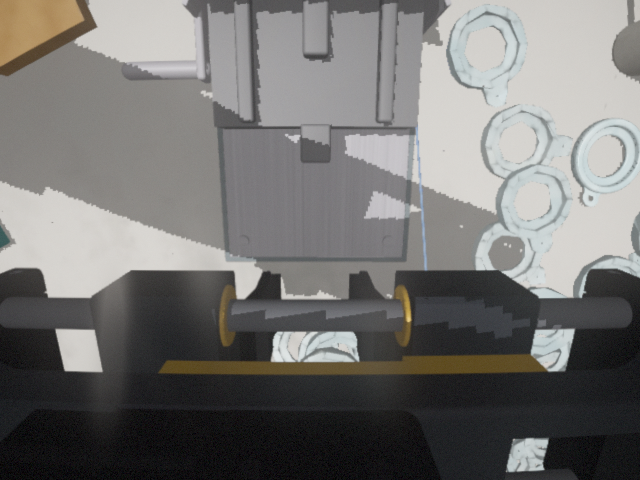

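Run:
```python
from h import *
p=cams.camera_params('wrist')
for a,z in [((216,126),.048),((419,126),.048),((315,162),.058),((127,70),.035),((195,69),.035)]: print(a,z,np.round(w2s(onplane(p,*a,z)),4),np.round(onplane(p,*a,z),4))
x,y=s2w(-.116,-.134); plan(x,y,.13,82.2)
```

```text
(216, 126) 0.048 [-0.0682 -0.1725] [ 0.553  -0.1523  0.048 ]
(419, 126) 0.048 [ 0.07   -0.1724] [ 0.69   -0.1709  0.048 ]
(315, 162) 0.058 [-0.0008 -0.1965] [ 0.6165 -0.1851  0.058 ]
(127, 70) 0.035 [-0.1327 -0.1328] [ 0.4945 -0.1042  0.035 ]
(195, 69) 0.035 [-0.0842 -0.1332] [ 0.5425 -0.1112  0.035 ]
now [ 0.6088 -0.2471  0.1448] -> target [ 0.5109 -0.1076  0.13  ] rows cm [ 12.5  -11.58   1.51] roll -1.57 t 37.48
```

Run:
```python
from h import *
p=cams.camera_params('top'); q=cams.camera_params('side')
for a in [(165,243),(172,248),(180,330),(48,258),(150,262)]:
    for z in (0,.04,.1): print(a,z,np.round(onplane(p,*a,z),3))
print('side')
for a in [(327,175),(327,190),(305,142),(290,82),(255,190),(252,143)]:
    for z in (0,.04): print(a,z,np.round(onplane(q,*a,z),3))
# triangulate lid tip: top px of lid edge right end vs side
def tri(u1,u2):
    o1,d1=ray(p,*u1);o2,d2=ray(q,*u2)
    A=np.stack([d1,-d2],1); s=np.linalg.lstsq(A,o2-o1,rcond=None)[0]; a=o1+s[0]*d1;b=o2+s[1]*d2; return (a+b)/2,np.linalg.norm(a-b)
print(tri((4,280),(290,82)))
print('board',[np.round(onplane(p,*a,.02),3) for a in [(318,282),(322,325),(228,300)]])
im=cv2.imread('pics/side0.png')[70:260,220:380]; cv2.imwrite('pics/s0c.png',cv2.resize(im,None,fx=4,fy=3.1))
im=cv2.imread('pics/top0.png')[220:360,0:200]; cv2.imwrite('pics/t0c.png',cv2.resize(im,None,fx=4,fy=4))
```

```text
(165, 243) 0 [0.544 0.228 0.   ]
(165, 243) 0.04 [0.536 0.216 0.04 ]
(165, 243) 0.1 [0.524 0.198 0.1  ]
(172, 248) 0 [0.534 0.213 0.   ]
(172, 248) 0.04 [0.526 0.202 0.04 ]
(172, 248) 0.1 [0.515 0.185 0.1  ]
(180, 330) 0 [0.372 0.193 0.   ]
(180, 330) 0.04 [0.371 0.183 0.04 ]
(180, 330) 0.1 [0.369 0.167 0.1  ]
(48, 258) 0 [0.518 0.471 0.   ]
(48, 258) 0.04 [0.511 0.45  0.04 ]
(48, 258) 0.1 [0.501 0.418 0.1  ]
(150, 262) 0 [0.506 0.257 0.   ]
(150, 262) 0.04 [0.5   0.244 0.04 ]
(150, 262) 0.1 [0.49  0.224 0.1  ]
side
(327, 175) 0 [0.544 0.299 0.   ]
(327, 175) 0.04 [0.537 0.206 0.04 ]
(327, 190) 0 [0.537 0.206 0.   ]
(327, 190) 0.04 [0.53 0.12 0.04]
(305, 142) 0 [0.497 0.556 0.   ]
(305, 142) 0.04 [0.493 0.443 0.04 ]
(290, 82) 0 [0.463 1.324 0.   ]
(290, 82) 0.04 [0.461 1.153 0.04 ]
(255, 190) 0 [0.361 0.215 0.   ]
(255, 190) 0.04 [0.367 0.128 0.04 ]
(252, 143) 0 [0.337 0.553 0.   ]
(252, 143) 0.04 [0.345 0.441 0.04 ]
(array([0.45103012, 0.43474416, 0.20737309]), np.float64(0.006206004194246699))
board [array([ 0.458, -0.076,  0.02 ]), array([ 0.376, -0.082,  0.02 ]), array([0.427, 0.096, 0.02 ])]
```

View pics/s0c.png

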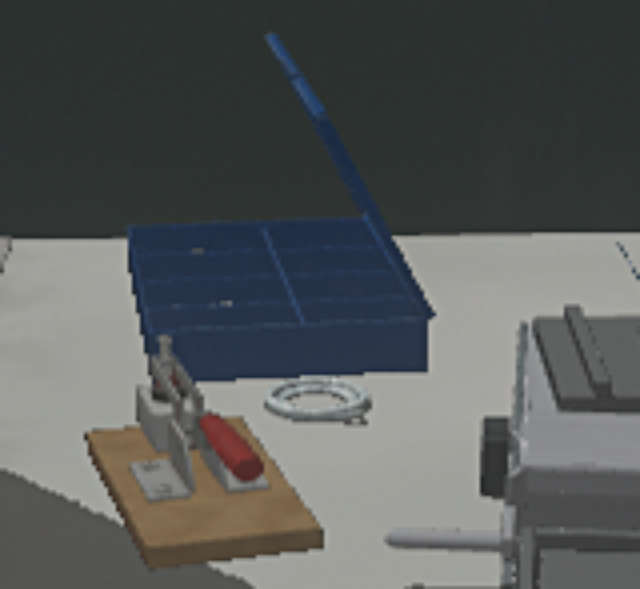

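View pics/t0c.png

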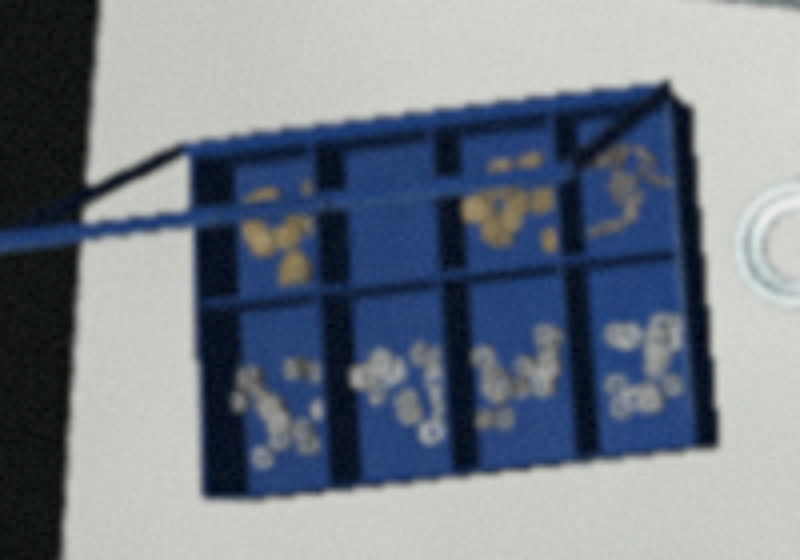

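Pair is home: its edge is at stand y −0.1725 and the lug end at −0.1965. Now the bar. I'll roll +1.57 so the camera side faces the frame and stays away from the blue box lid.

```bash
python3 -m handwheel '[{"translation":[0,0,-1],"roll":0.18},{"translation":[3,-3,-1],"roll":0.36},{"translation":[6,-6,-1],"roll":0.54},{"translation":[9,-9,0],"roll":0.72},{"translation":[12.5,-11.6,0.5],"roll":0.9},{"translation":[12.5,-11.6,0.5],"roll":1.08},{"translation":[12.5,-11.6,0.5],"roll":1.26},{"translation":[12.5,-11.6,0.5],"roll":1.44},{"translation":[12.5,-11.6,0.5],"roll":1.57},{"translation":[12.5,-11.6,0.5],"roll":1.57},{"translation":[12.5,-11.6,0.5],"roll":1.57}]' 4.0
python3 - <<'E'
from h import *
s=st(); print(w2s(s['position'])); im=snap('wrist','w23.png')
x,y=s2w(-.116,-.1335); plan(x,y,.034,82.2)
E
```

```text
t: 38.85
position: [0.5108, -0.1082, 0.1403]
ee_rot: [-0.0, 0.998, -0.066, -0.0]
wrist_force: [-0.3, 0.0, 0.5]
finger_gap: 0.459
t 38.85 pos [ 0.5108 -0.1082  0.1403] F [-0.3  0.   0.5] gap 3.99
[[0.991, -0.131, -0.0], [-0.131, -0.991, 0.0], [-0.0, -0.0, -1.0]] j [-0.36  0.07  1.89  0.    1.19  1.34]
[-0.11599327 -0.13459485]
now [ 0.5109 -0.1084  0.1404] -> target [ 0.511  -0.1071  0.034 ] rows cm [-0.   -0.12 10.64] roll 0.004 t 38.9
```

View pics/w23.png

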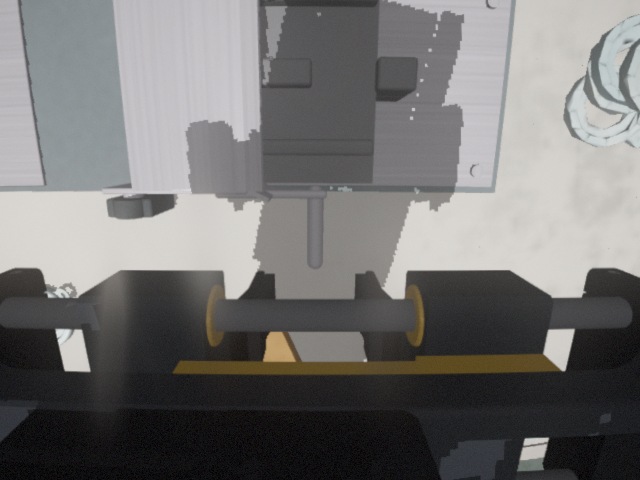

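```bash
python3 - <<'E'
from h import *
p=cams.camera_params('wrist')
for a,z in [((315,268),.035),((315,195),.035)]: print(np.round(w2s(onplane(p,*a,z)),4))
E
python3 -m handwheel '[{"translation":[0,-0.1,4],"roll":0},{"translation":[0,-0.1,8],"roll":0},{"translation":[0,-0.1,10],"roll":0},{"translation":[0,-0.1,10.6],"roll":0},{"translation":[0,-0.1,10.6],"roll":0}]' 4.0
python3 -m handwheel '[{"translation":[0,0,0],"roll":0},{"translation":[0,0,0],"roll":0},{"translation":[0,0,0],"roll":0},{"translation":[0,0,0],"roll":0}]' 0.6 50
python3 - <<'E'
from h import *
s=st(); print(w2s(s['position']))
E
```

```text
[-0.136  -0.1343]
[-0.0796 -0.1341]
t: 39.52
position: [0.5112, -0.108, 0.0348]
ee_rot: [-0.0, 0.998, -0.067, 0.0]
wrist_force: [0.8, -0.5, 0.9]
finger_gap: 0.457
t: 40.02
position: [0.5113, -0.1083, 0.0349]
ee_rot: [0.0, 0.998, -0.067, 0.0]
wrist_force: [-0.7, 0.5, 0.9]
finger_gap: 0.126
t 40.02 pos [ 0.5113 -0.1083  0.0349] F [-0.7  0.5  0.9] gap 1.09
[[0.991, -0.135, 0.001], [-0.135, -0.991, -0.001], [0.001, 0.001, -1.0]] j [-0.36  0.22  1.94 -0.    0.98  1.35]
[-0.1155357  -0.13463405]
```

```bash
python3 -m handwheel '[{"translation":[0,-0.07,-1.35],"roll":0},{"translation":[0,-0.27,-2.68],"roll":0},{"translation":[0,-0.6,-3.99],"roll":0},{"translation":[0,-1.34,-5.87],"roll":0},{"translation":[0,-2.36,-7.62],"roll":0},{"translation":[0,-2.36,-7.62],"roll":0}]'
python3 - <<'E'
from h import *
s=st(); print(w2s(s['position'])); im=snap('side','s24.png')
E
```

```text
t: 40.78
position: [0.5143, -0.0863, 0.112]
ee_rot: [0.002, 0.998, -0.067, 0.0]
wrist_force: [-1.4, -9.0, -1.6]
finger_gap: 0.124
t 40.77 pos [ 0.5143 -0.0863  0.112 ] F [-1.4 -9.  -1.6] gap 1.08
[[0.991, -0.134, 0.001], [-0.134, -0.991, -0.004], [0.001, 0.004, -1.0]] j [-0.32  0.1   1.91 -0.    1.13  1.39]
[-0.11546261 -0.1124202 ]
```

View pics/s24.png

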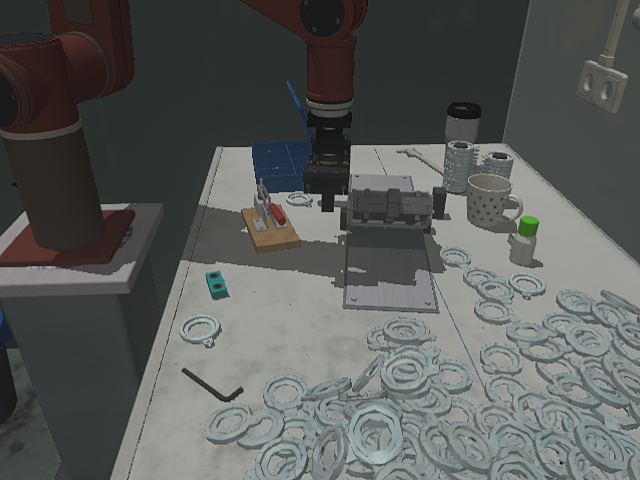

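```bash
python3 -m handwheel '[{"translation":[0,-1.26,-1.58],"roll":0},{"translation":[0,-2.75,-2.95],"roll":0},{"translation":[0,-4.42,-4.09],"roll":0},{"translation":[0,-6.25,-4.96],"roll":0},{"translation":[0,-8.18,-5.55],"roll":0},{"translation":[0,-10.19,-5.85],"roll":0},{"translation":[0,-10.19,-5.85],"roll":0}]'
python3 - <<'E'
from h import *
s=st(); print(w2s(s['position'])); im=snap('wrist','w24.png')
E
```

```text
t: 41.7
position: [0.5292, 0.0166, 0.1727]
ee_rot: [0.001, 0.998, -0.067, 0.002]
wrist_force: [-5.4, -0.6, 15.8]
finger_gap: 0.117
t 41.7 pos [0.5292 0.0166 0.1727] F [-5.4 -0.6 15.8] gap 1.01
[[0.991, -0.134, 0.003], [-0.134, -0.991, -0.002], [0.004, 0.001, -1.0]] j [-0.12  0.05  1.84 -0.    1.25  1.59]
[-0.11473801 -0.00848798]
```

View pics/w24.png

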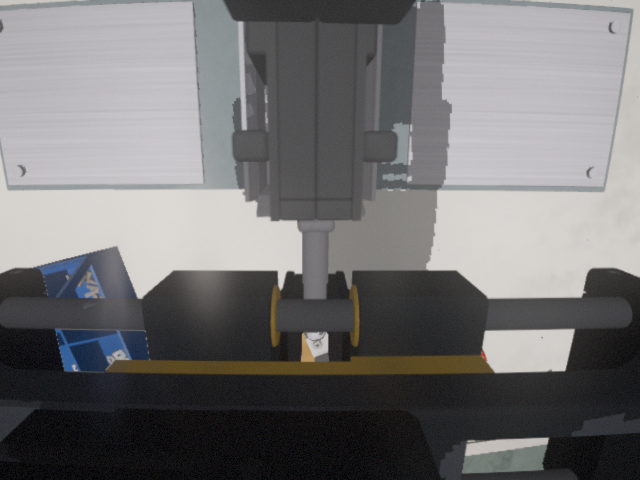

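```bash
python3 -m handwheel '[{"translation":[0,-2.02,-0.2],"roll":0},{"translation":[0,-4.02,0.12],"roll":0},{"translation":[0,-5.95,0.73],"roll":0},{"translation":[0,-7.76,1.62],"roll":0},{"translation":[0,-9.43,2.77],"roll":0},{"translation":[0,-10.9,4.15],"roll":0},{"translation":[0,-10.9,4.15],"roll":0}]'
python3 - <<'E'
from h import *
s=st(); print(w2s(s['position'])); im=snap('wrist','w25.png')
E
```

```text
t: 42.62
position: [0.5444, 0.126, 0.1267]
ee_rot: [-0.001, 0.998, -0.067, 0.002]
wrist_force: [9.5, -0.7, -1.1]
finger_gap: 0.121
t 42.62 pos [0.5444 0.126  0.1267] F [ 9.5 -0.7 -1.1] gap 1.05
[[0.991, -0.134, 0.004], [-0.134, -0.991, 0.001], [0.004, -0.001, -1.0]] j [0.09 0.17 1.81 0.   1.17 1.79]
[-0.11446161  0.10201846]
```

View pics/w25.png

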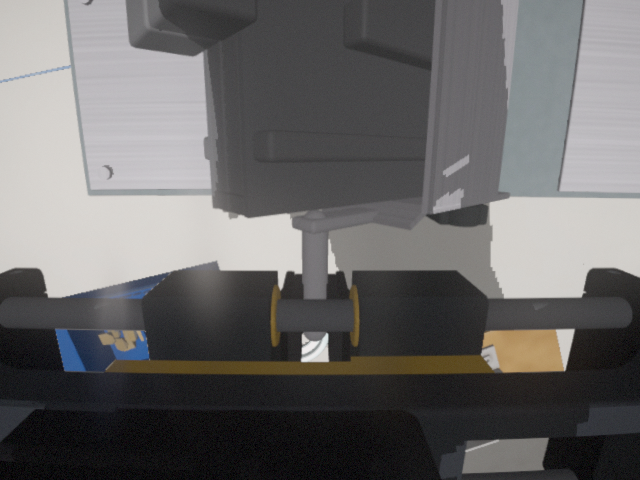

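```bash
python3 -m handwheel '[{"translation":[0.1,-1.26,1.59],"roll":0},{"translation":[0.2,-2.25,3.35],"roll":0},{"translation":[0.2,-2.98,5.24],"roll":0},{"translation":[0.2,-3.3,6.5],"roll":0},{"translation":[0.2,-3.42,7.22],"roll":0},{"translation":[0.2,-3.42,7.22],"roll":0}]'
python3 - <<'E'
from h import *
s=st(); print(w2s(s['position']))
E
```

```text
t: 43.42
position: [0.549, 0.158, 0.054]
ee_rot: [0.0, 0.998, -0.067, -0.0]
wrist_force: [5.6, -4.2, -0.5]
finger_gap: 0.119
t 43.42 pos [0.549 0.158 0.054] F [ 5.6 -4.2 -0.5] gap 1.04
[[0.991, -0.134, -0.001], [-0.134, -0.991, -0.001], [-0.001, 0.001, -1.0]] j [ 0.14  0.3   1.8  -0.    1.04  1.85]
[-0.11426021  0.13432059]
```

```bash
python3 -m handwheel '[{"translation":[0,-0.07,0.5],"roll":0},{"translation":[0,-0.1,1.0],"roll":0},{"translation":[0,-0.1,1.5],"roll":0},{"translation":[0,-0.1,1.5],"roll":0}]'
python3 -m handwheel '[{"translation":[0,0,0.3],"roll":0},{"translation":[0,0,0.5],"roll":0},{"translation":[0,0,0.5],"roll":0}]'
python3 - <<'E'
from h import *
s=st(); print(w2s(s['position']))
E
```

```text
t: 43.92
position: [0.5493, 0.159, 0.0387]
ee_rot: [0.0, 0.998, -0.068, -0.0]
wrist_force: [7.3, -4.0, -4.1]
finger_gap: 0.124
t: 44.3
position: [0.5495, 0.1591, 0.0362]
ee_rot: [0.0, 0.998, -0.067, -0.0]
wrist_force: [-1.4, -4.1, 16.1]
finger_gap: 0.12
t 44.3 pos [0.5495 0.1591 0.0362] F [-1.4 -4.1 16.1] gap 1.05
[[0.991, -0.135, -0.0], [-0.135, -0.991, -0.001], [-0.0, 0.001, -1.0]] j [ 0.14  0.32  1.81 -0.    1.01  1.85]
[-0.11394107  0.13550079]
```

```bash
python3 -m handwheel '[{"translation":[0,0,0.1],"roll":0},{"translation":[0,0,0.2],"roll":0},{"translation":[0,0,0.2],"roll":0}]'
python3 - <<'E'
from h import *
s=st(); im=snap('wrist','w26.png'); im=snap('top','t26.png')
E
```

```text
t: 44.68
position: [0.5496, 0.1591, 0.0359]
ee_rot: [0.0, 0.998, -0.067, -0.0]
wrist_force: [-7.7, -6.1, 27.8]
finger_gap: 0.12
t 44.67 pos [0.5496 0.1591 0.0359] F [-7.7 -6.1 27.8] gap 1.04
[[0.991, -0.134, -0.001], [-0.134, -0.991, -0.001], [-0.0, 0.001, -1.0]] j [ 0.14  0.33  1.81 -0.    1.01  1.85]
```

View pics/w26.png

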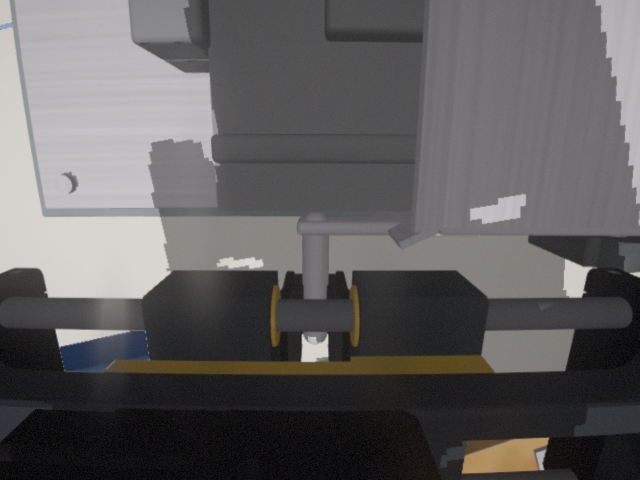

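View pics/t26.png

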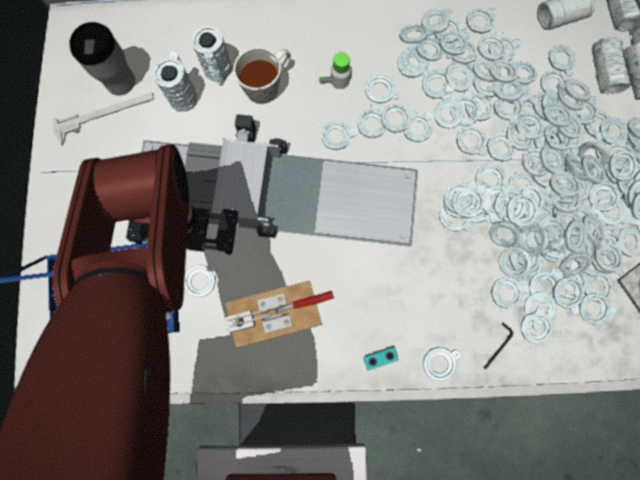

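```bash
python3 -m handwheel '[{"translation":[0,0,-0.3],"roll":0},{"translation":[0,0,-0.5],"roll":0},{"translation":[0,0,-0.5],"roll":0}]'
python3 -m handwheel '[{"translation":[0,0,-0.1],"roll":0},{"translation":[0,0,-0.2],"roll":0},{"translation":[0,0,-0.2],"roll":0}]'
python3 - <<'E'
from h import *
s=st(); im=snap('side','s27.png'); c=im[140:290,320:480]; cv2.imwrite('pics/s27c.png',cv2.resize(c,None,fx=4,fy=4,interpolation=cv2.INTER_CUBIC)[:,:,::-1])
E
```

```text
t: 45.15
position: [0.5493, 0.159, 0.037]
ee_rot: [0.0, 0.998, -0.068, 0.0]
wrist_force: [6.9, -3.0, -3.3]
finger_gap: 0.121
t: 45.52
position: [0.5493, 0.159, 0.0386]
ee_rot: [0.0, 0.998, -0.068, -0.0]
wrist_force: [7.2, -3.0, -4.6]
finger_gap: 0.124
t 45.52 pos [0.5493 0.159  0.0386] F [ 7.2 -3.  -4.6] gap 1.07
[[0.991, -0.135, -0.0], [-0.135, -0.991, -0.0], [-0.0, 0.0, -1.0]] j [ 0.14  0.32  1.81 -0.    1.01  1.85]
```

View pics/s27c.png

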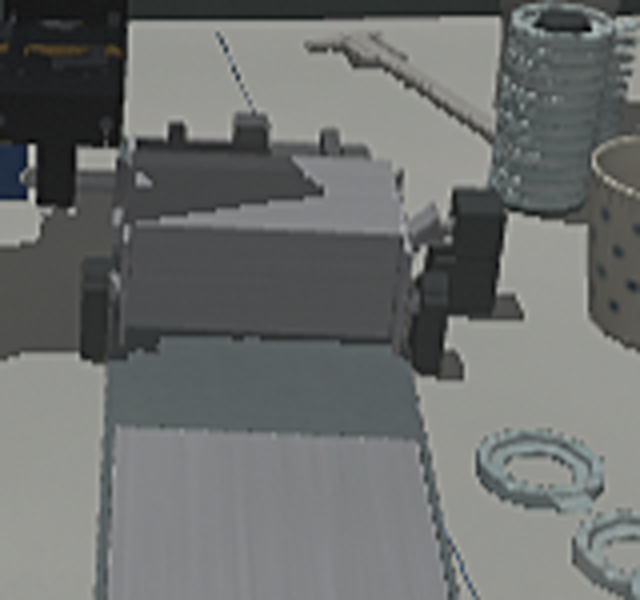

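```bash
python3 -m handwheel '[{"translation":[0,0,-0.2],"roll":0},{"translation":[0,0,-0.3],"roll":0},{"translation":[0,0,-0.3],"roll":0}]'
```

```text
t: 45.95
position: [0.5492, 0.1589, 0.0399]
ee_rot: [0.0, 0.998, -0.068, 0.0]
wrist_force: [13.5, -2.0, -18.2]
finger_gap: 0.121
```

```bash
python3 -m handwheel '[{"translation":[-0.1,0,0.4],"roll":0},{"translation":[-0.1,0,0.8],"roll":0},{"translation":[-0.1,0,0.85],"roll":0},{"translation":[-0.1,0,0.85],"roll":0}]'
python3 -m handwheel '[{"translation":[0,0,-0.2],"roll":0},{"translation":[0,0,-0.2],"roll":0}]'
python3 -m handwheel '[{"translation":[0,0,0],"roll":0},{"translation":[0,0,0],"roll":0},{"translation":[0,0,0],"roll":0},{"translation":[0,0,-3],"roll":0},{"translation":[0,0,-8],"roll":0},{"translation":[0,0,-12],"roll":0},{"translation":[0,0,-12],"roll":0}]' 4.0
python3 - <<'E'
from h import *
s=st(); im=snap('wrist','w28.png')
im=snap('side','s28.png'); c=im[140:290,320:480]; cv2.imwrite('pics/s28c.png',cv2.resize(c,None,fx=4,fy=4,interpolation=cv2.INTER_CUBIC)[:,:,::-1])
E
```

```text
t: 46.45
position: [0.5495, 0.1591, 0.0362]
ee_rot: [0.0, 0.998, -0.067, 0.001]
wrist_force: [0.2, -5.2, 15.7]
finger_gap: 0.119
t: 46.7
position: [0.5493, 0.1591, 0.0366]
ee_rot: [0.0, 0.998, -0.068, 0.001]
wrist_force: [6.3, -4.2, 2.8]
finger_gap: 0.119
t: 47.58
position: [0.5499, 0.1602, 0.16]
ee_rot: [-0.001, 0.998, -0.067, 0.002]
wrist_force: [0.4, 0.3, 1.1]
finger_gap: 0.46
t 47.58 pos [0.5499 0.1602 0.16  ] F [0.4 0.3 1.1] gap 4.0
[[0.991, -0.134, 0.005], [-0.134, -0.991, 0.002], [0.004, -0.002, -1.0]] j [0.15 0.16 1.74 0.   1.23 1.85]
```

View pics/w28.png

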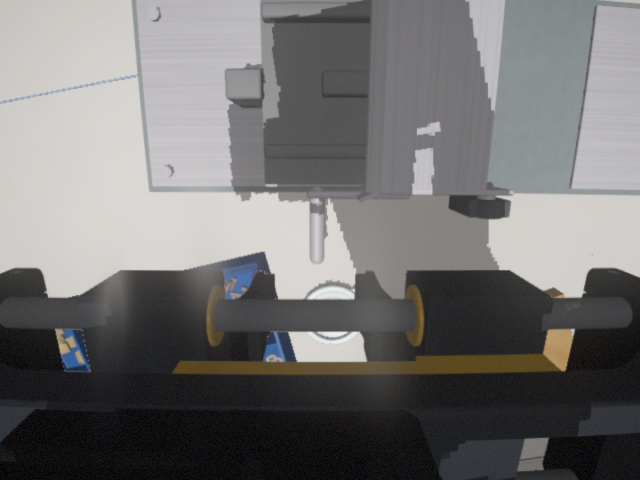

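View pics/s28c.png

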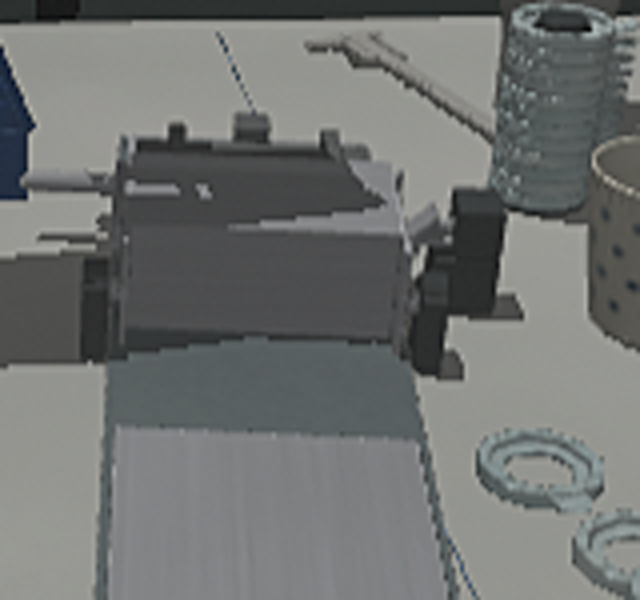

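Run:
```python
import cv2,numpy as np
a=cv2.imread('pics/side0.png')[180:230,410:460]; b=cv2.imread('pics/side28.png' if 0 else 'pics/s28.png')[180:230,410:460]
c=cv2.imread('pics/s24.png')[180:230,410:460]
cv2.imwrite('pics/lc.png',np.hstack([cv2.resize(x,None,fx=5,fy=5,interpolation=cv2.INTER_CUBIC) for x in (a,c,b)]))
from h import *
p=cams.camera_params('wrist')
for z in (.035,): print(np.round(w2s(onplane(p,316,262,z)),4))
```

```text
[-0.1366  0.1355]
```

View pics/lc.png

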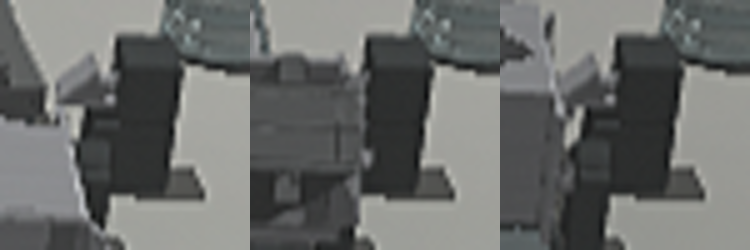

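I want a direct look at the latch bolt, since the side view hints it may not be fully out.

```bash
python3 - <<'E'
from h import *
x,y=s2w(.01,.07); plan(x,y,.16,82.2)
E
python3 -m handwheel '[{"translation":[4,2,0],"roll":0},{"translation":[8,4,0],"roll":0},{"translation":[12.4,6.5,0],"roll":0},{"translation":[12.4,6.5,0],"roll":0},{"translation":[12.4,6.5,0],"roll":0}]'
python3 - <<'E'
from h import *
s=st(); print(w2s(s['position']));im=snap('wrist','w29.png')
E
```

```text
now [0.5474 0.1596 0.156 ] -> target [0.6634 0.0774 0.16  ] rows cm [12.6   6.59 -0.43] roll 0.001 t 47.67
t: 48.3
position: [0.6606, 0.0784, 0.1542]
ee_rot: [-0.0, 0.998, -0.068, -0.003]
wrist_force: [0.1, 0.6, 0.6]
finger_gap: 0.461
t 48.3 pos [0.6606 0.0784 0.1542] F [0.1 0.6 0.6] gap 4.01
[[0.991, -0.135, -0.005], [-0.135, -0.991, 0.001], [-0.005, 0.0, -1.0]] j [-0.    0.38  1.48  0.    1.28  1.71]
[0.00712688 0.07062582]
```

View pics/w29.png

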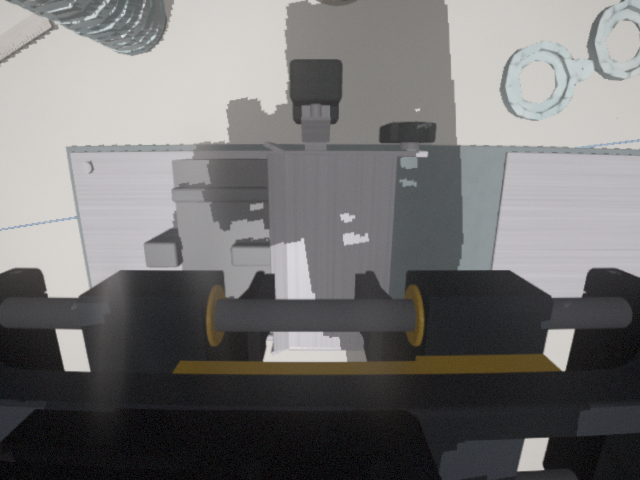

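Run:
```python
from h import *
im=cv2.imread('pics/w29.png')[50:160,260:370]; cv2.imwrite('pics/c29.png',cv2.resize(im,None,fx=5,fy=5,interpolation=cv2.INTER_CUBIC))
p=cams.camera_params('wrist')
for a in [(316,106),(316,120),(316,142),(316,93)]:
    print(a,[np.round(w2s(onplane(p,*a,z))[0],4) for z in (.035,.045,.055,.064)])
```

```text
(316, 106) [np.float64(0.1066), np.float64(0.1054), np.float64(0.1042), np.float64(0.1031)]
(316, 120) [np.float64(0.0967), np.float64(0.0959), np.float64(0.0951), np.float64(0.0943)]
(316, 142) [np.float64(0.081), np.float64(0.0807), np.float64(0.0805), np.float64(0.0803)]
(316, 93) [np.float64(0.1155), np.float64(0.114), np.float64(0.1125), np.float64(0.1111)]
```

View pics/c29.png

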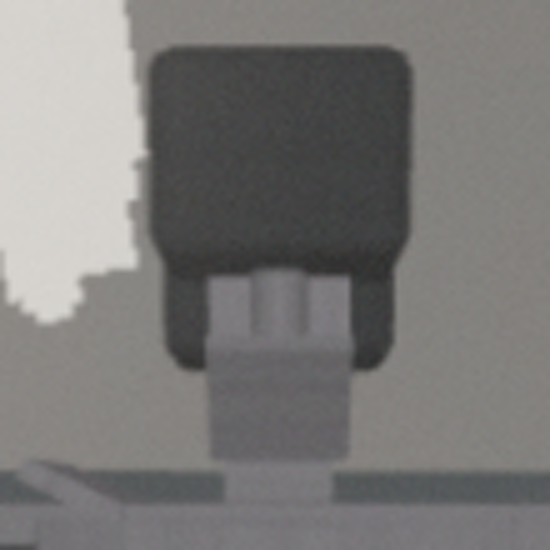

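Run:
```python
from h import *
a=cv2.imread('pics/top0.png')[105:160,215:270];b=cv2.imread('pics/t26.png')[105:160,215:270]
cv2.imwrite('pics/lt.png',np.hstack([cv2.resize(x,None,fx=7,fy=7,interpolation=cv2.INTER_CUBIC) for x in (a,b)]))
```

```text
(no output)
```

View pics/lt.png

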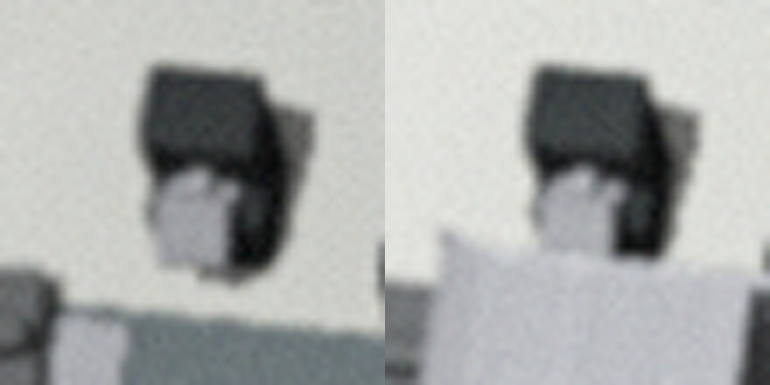

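The knob and bolt sit at the same pixels as at the start, and the frame resisted an 18 N upward pull, so it is latched. Next I'll check clearance to the ring columns for the draw-out.

Run:
```python
from h import *
p=cams.camera_params('top')
for a in [(192,108),(176,110),(229,78),(230,60),(162,95)]: print(a,np.round(onplane(p,*a,0),3),np.round(onplane(p,*a,.1),3))
x,y=s2w(.0,.1865); plan(x,y,.15,-7.8); print(s2w(0,.2915))
```

```text
(192, 108) [0.832 0.182 0.   ] [0.784 0.156 0.1  ]
(176, 110) [0.829 0.216 0.   ] [0.781 0.187 0.1  ]
(229, 78) [0.899 0.105 0.   ] [0.844 0.087 0.1  ]
(230, 60) [0.942 0.103 0.   ] [0.883 0.086 0.1  ]
(162, 95) [0.865 0.248 0.   ] [0.814 0.216 0.1  ]
now [0.6607 0.0788 0.1549] -> target [0.6693 0.1942 0.15  ] rows cm [ -0.69 -11.55   0.5 ] roll -1.569 t 48.35
[0.68356109 0.298203  ]
```

```bash
python3 -m handwheel '[{"translation":[0,-3,-1],"roll":-0.18},{"translation":[-0.3,-6,-1],"roll":-0.36},{"translation":[-0.5,-9,-1],"roll":-0.54},{"translation":[-0.7,-9.5,-1],"roll":-0.72},{"translation":[-0.7,-9.5,-1],"roll":-0.9},{"translation":[-0.7,-9.5,-1],"roll":-1.08},{"translation":[-0.7,-9.5,-1],"roll":-1.26},{"translation":[-0.7,-9.5,-1],"roll":-1.44},{"translation":[-0.7,-9.5,-1],"roll":-1.57},{"translation":[-0.7,-9.5,-1],"roll":-1.57},{"translation":[-0.7,-9.5,-1],"roll":-1.57}]' 3.4
python3 - <<'E'
from h import *
s=st(); print(w2s(s['position']));im=snap('wrist','w30.png'); x,y=s2w(.0,.1865); plan(x,y,.09,-7.8)
E
```

```text
t: 49.72
position: [0.6677, 0.1738, 0.1669]
ee_rot: [-0.0, 0.754, 0.657, -0.0]
wrist_force: [-0.1, -0.5, -0.5]
finger_gap: 0.39
t 49.73 pos [0.6677 0.1738 0.1669] F [-0.1 -0.5 -0.5] gap 3.39
[[0.137, 0.991, -0.0], [0.991, -0.137, 0.0], [0.0, -0.0, -1.0]] j [0.14 0.42 1.4  0.   1.31 0.28]
[0.00113797 0.1660733 ]
now [0.6679 0.1736 0.167 ] -> target [0.6693 0.1942 0.09  ] rows cm [ 2.06 -0.14  7.7 ] roll -0.001 t 49.77
```

View pics/w30.png

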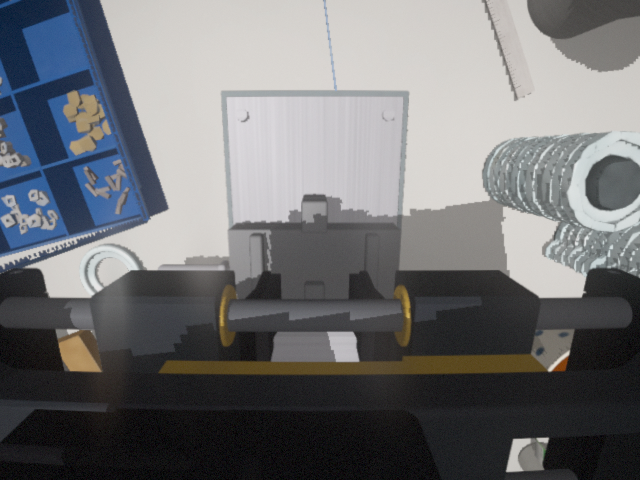

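Run:
```python
from h import *
p=cams.camera_params('wrist')
for a,z in [((302,196),.058),((327,195),.058),((305,226),.058),((229,228),.048),((401,226),.048),((315,281),.06),((222,92),.006),((408,92),.006)]: print(a,np.round(w2s(onplane(p,*a,z)),4))
```

```text
(302, 196) [-0.0089  0.2028]
(327, 195) [0.0097 0.2035]
(305, 226) [-0.0069  0.18  ]
(229, 228) [-0.0674  0.1764]
(401, 226) [0.0689 0.1777]
(315, 281) [0.0007 0.1362]
(222, 92) [-0.0771  0.2843]
(408, 92) [0.0793 0.284 ]
```

```bash
python3 -m handwheel '[{"translation":[2.4,-0.1,5],"roll":0},{"translation":[2.4,-0.1,9],"roll":0},{"translation":[2.4,-0.1,12],"roll":0},{"translation":[2.4,-0.1,13.2],"roll":0},{"translation":[2.4,-0.1,13.2],"roll":0}]' 3.4
python3 -m handwheel '[{"translation":[0,0,0],"roll":0},{"translation":[0,0,0],"roll":0},{"translation":[0,0,0],"roll":0},{"translation":[0,0,0],"roll":0}]' 1.0 40
python3 - <<'E'
from h import *
s=st(); print(w2s(s['position']))
E
```

```text
t: 50.4
position: [0.6702, 0.1969, 0.0345]
ee_rot: [-0.0, 0.754, 0.657, -0.001]
wrist_force: [0.0, 0.3, 0.7]
finger_gap: 0.389
t: 50.9
position: [0.6713, 0.1974, 0.0369]
ee_rot: [0.0, 0.754, 0.657, 0.001]
wrist_force: [-3.1, -0.0, 6.5]
finger_gap: 0.226
t 50.9 pos [0.6713 0.1974 0.0369] F [-3.1 -0.   6.5] gap 1.96
[[0.136, 0.991, 0.002], [0.991, -0.136, 0.001], [0.001, 0.001, -1.0]] j [0.17 0.58 1.45 0.   1.11 0.31]
[0.0015152  0.19000988]
```

```bash
python3 -m handwheel '[{"translation":[0.5,0,0],"roll":0},{"translation":[1.3,0,0],"roll":0},{"translation":[2.1,0,0],"roll":0},{"translation":[2.9,0,0],"roll":0},{"translation":[3.7,0,0],"roll":0},{"translation":[4.5,0,0],"roll":0},{"translation":[5.3,0,0],"roll":0},{"translation":[6,0,0],"roll":0},{"translation":[6,0,0],"roll":0}]'
python3 -m handwheel '[{"translation":[0.8,0,0],"roll":0},{"translation":[1.6,0,0],"roll":0},{"translation":[2.4,0,0],"roll":0},{"translation":[3.2,0,0],"roll":0},{"translation":[3.9,0,0],"roll":0},{"translation":[4.3,0,0],"roll":0},{"translation":[4.3,0,0],"roll":0}]'
python3 - <<'E'
from h import *
s=st(); print(w2s(s['position'])); im=snap('side','s31.png'); c=im[140:290,320:480]; cv2.imwrite('pics/s31c.png',cv2.resize(c,None,fx=4,fy=4,interpolation=cv2.INTER_CUBIC)[:,:,::-1])
E
```

```text
t: 52.02
position: [0.6803, 0.2554, 0.037]
ee_rot: [0.002, 0.754, 0.657, 0.001]
wrist_force: [0.6, -3.6, 5.9]
finger_gap: 0.226
t: 52.9
position: [0.6861, 0.2975, 0.037]
ee_rot: [0.002, 0.754, 0.657, 0.0]
wrist_force: [-1.5, -6.0, 6.6]
finger_gap: 0.224
t 52.9 pos [0.6861 0.2975 0.037 ] F [-1.5 -6.   6.6] gap 1.95
[[0.136, 0.991, 0.003], [0.991, -0.136, -0.002], [-0.002, 0.003, -1.0]] j [ 0.3   0.69  1.29 -0.    1.16  0.44]
[0.00263556 0.29111903]
```

View pics/s31c.png

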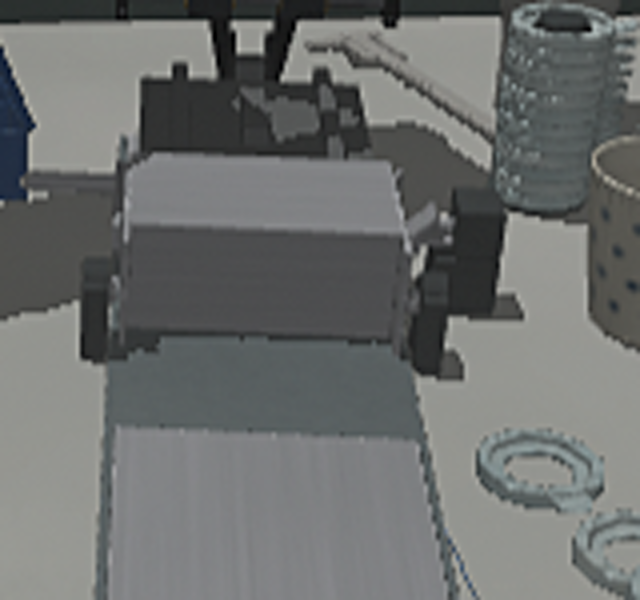

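```bash
python3 -m handwheel '[{"translation":[0,0,0],"roll":0},{"translation":[0,0,0],"roll":0},{"translation":[0,0,0],"roll":0},{"translation":[0,0,-4],"roll":0},{"translation":[0,0,-9],"roll":0},{"translation":[-4,0,-13],"roll":0},{"translation":[-9,0,-13],"roll":0},{"translation":[-14,0,-13],"roll":0},{"translation":[-18,0,-13],"roll":0},{"translation":[-18,0,-13],"roll":0},{"translation":[-18,0,-13],"roll":0}]' 3.4
python3 - <<'E'
from h import *
s=st(); print(w2s(s['position'])); snap('wrist','w32.png')
im=cv2.imread('pics/w32.png')[15:275,215:425]
cv2.imwrite('pics/c32.png',cv2.resize(im,None,fx=2.3,fy=2.3,interpolation=cv2.INTER_CUBIC))
E
```

```text
t: 54.32
position: [0.6603, 0.1212, 0.1651]
ee_rot: [-0.0, 0.754, 0.657, 0.0]
wrist_force: [0.1, -0.1, 0.3]
finger_gap: 0.394
t 54.33 pos [0.6603 0.1212 0.1651] F [ 0.1 -0.1  0.3] gap 3.43
[[0.136, 0.991, 0.0], [0.991, -0.136, 0.001], [0.001, 0.0, -1.0]] j [0.06 0.38 1.46 0.   1.3  0.2 ]
[0.00096246 0.11296776]
```

View pics/c32.png

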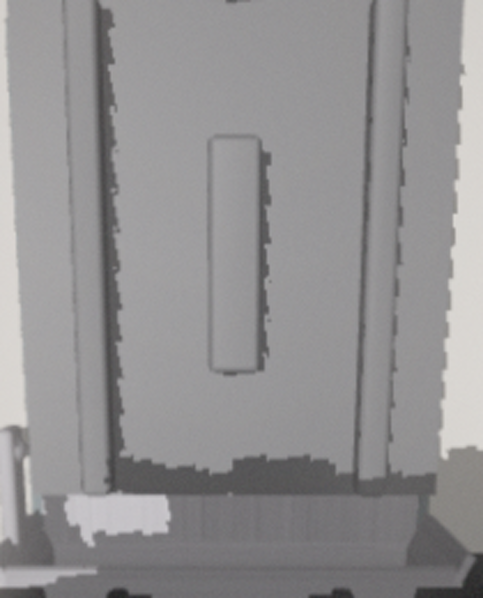

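Run:
```python
from h import *
p=cams.camera_params('wrist')
f=lambda x,y,z: onplane(p,215+x/2.3,15+y/2.3,z)
Q=[f(*a,.060) for a in [(210,135),(260,135),(258,372),(208,372)]]
for q in Q: print(np.round(w2s(q),4))
c=sum(Q)/4; print(c,w2s(c)); d=Q[0]+Q[1]-Q[2]-Q[3]; print(np.degrees(np.arctan2(d[1],d[0])))
E=[f(25,493,.048),f(438,493,.048)]; print([np.round(w2s(e),4) for e in E])
print('lip',w2s(f(0,570,.06)),w2s(f(480,570,.06)))
plan(c[0],c[1],.11,-7.8); plan(c[0],c[1],.0635,-7.8)
```

```text
[-0.0057  0.2344]
[0.0091 0.2344]
[0.0091 0.1649]
[-0.0067  0.1649]
[0.67253533 0.20700281 0.06      ] [0.00145354 0.19964725]
81.78947892457182
[array([-0.0699,  0.1232]), array([0.0717, 0.1232])]
lip [-0.07697327  0.09945034] [0.08445107 0.09938952]
now [0.6603 0.1217 0.1651] -> target [0.6725 0.207  0.11  ] rows cm [8.61 0.06 5.51] roll 0.001 t 54.38
now [0.6603 0.1217 0.1651] -> target [0.6725 0.207  0.0635] rows cm [ 8.61  0.06 10.16] roll 0.001 t 54.38
```

```bash
python3 -m handwheel '[{"translation":[4.5,0.1,1],"roll":0},{"translation":[8.7,0.1,4],"roll":0},{"translation":[8.7,0.1,7],"roll":0},{"translation":[8.7,0.1,9.3],"roll":0},{"translation":[8.7,0.1,10.1],"roll":0},{"translation":[8.7,0.1,10.1],"roll":0}]' 3.0
python3 - <<'E'
from h import *
s=st(); print(w2s(s['position'])); im=snap('wrist','w33.png')
E
```

```text
t: 55.12
position: [0.6732, 0.2068, 0.0644]
ee_rot: [-0.0, 0.754, 0.657, 0.0]
wrist_force: [-0.2, -0.0, 0.2]
finger_gap: 0.344
t 55.12 pos [0.6732 0.2068 0.0644] F [-0.2 -0.   0.2] gap 3.0
[[0.136, 0.991, 0.0], [0.991, -0.136, 0.0], [0.0, 0.0, -1.0]] j [0.19 0.56 1.42 0.   1.16 0.32]
[0.00212376 0.19952141]
```

View pics/w33.png

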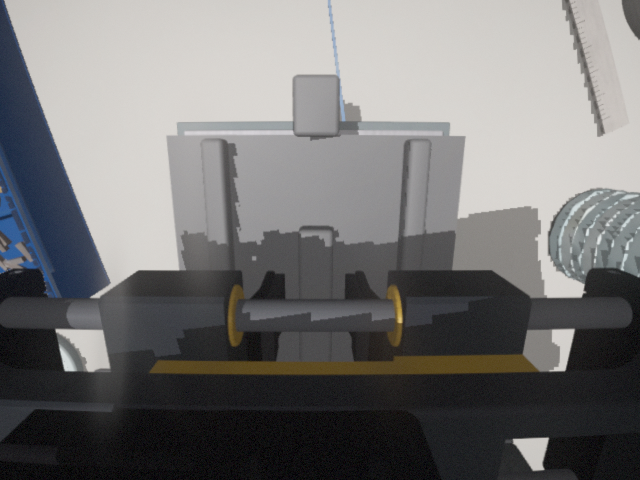

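Rib at x≈317, centred between the fingers. Grip and lift slowly.

```bash
python3 -m handwheel '[{"translation":[0,0,0.05],"roll":0},{"translation":[0,0,0.05],"roll":0},{"translation":[0,0,0.05],"roll":0},{"translation":[0,0,0.05],"roll":0}]' 0.8 50
python3 -m handwheel '[{"translation":[0,0,-0.5],"roll":0},{"translation":[0,0,-1.2],"roll":0},{"translation":[0,0,-2.5],"roll":0},{"translation":[0,0,-5],"roll":0},{"translation":[0,0,-8],"roll":0},{"translation":[0,0,-9],"roll":0},{"translation":[0,0,-9],"roll":0}]'
python3 - <<'E'
from h import *
s=st(); print(w2s(s['position'])); im=snap('side','s34.png'); c=im[100:250,320:480]; cv2.imwrite('pics/s34c.png',cv2.resize(c,None,fx=4,fy=4,interpolation=cv2.INTER_CUBIC)[:,:,::-1])
x,y=s2w(0,-.195); plan(x,y,.153,-7.8)
E
```

```text
t: 55.68
position: [0.6734, 0.2066, 0.0641]
ee_rot: [0.0, 0.754, 0.657, 0.0]
wrist_force: [-0.2, -1.0, 2.6]
finger_gap: 0.178
t: 56.55
position: [0.6735, 0.2069, 0.1547]
ee_rot: [0.001, 0.754, 0.657, 0.001]
wrist_force: [0.6, 0.5, -2.4]
finger_gap: 0.175
t 56.55 pos [0.6735 0.2069 0.1547] F [ 0.6  0.5 -2.4] gap 1.52
[[0.136, 0.991, 0.002], [0.991, -0.136, 0.0], [0.001, 0.002, -1.0]] j [0.19 0.47 1.37 0.   1.3  0.32]
[0.00245478 0.19972969]
now [0.6727 0.2067 0.1532] -> target [ 0.6175 -0.1838  0.153 ] rows cm [-3.944e+01 -1.800e-01  2.000e-02] roll 0.0 t 56.6
```

View pics/s34c.png

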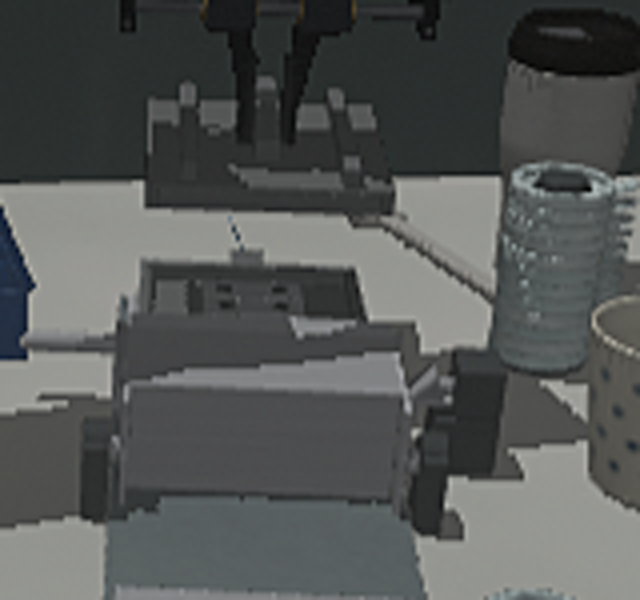

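```bash
python3 -m handwheel '[{"translation":[-2,0,0],"roll":0},{"translation":[-6,0,0],"roll":0},{"translation":[-10,0,0],"roll":0},{"translation":[-14,0,0],"roll":0},{"translation":[-18,0,0],"roll":0},{"translation":[-22,0,0],"roll":0},{"translation":[-26,0,0],"roll":0},{"translation":[-30,0,0],"roll":0},{"translation":[-34,0,0],"roll":0},{"translation":[-37.5,-0.1,0],"roll":0},{"translation":[-39.5,-0.1,0],"roll":0},{"translation":[-39.5,-0.1,0],"roll":0}]'
python3 - <<'E'
from h import *
s=st(); print(w2s(s['position'])); snap('top','t35.png'); snap('wrist','w35.png')
x,y=s2w(0,-.197); plan(x,y,.06,-7.8)
E
```

```text
t: 58.1
position: [0.6175, -0.1859, 0.1527]
ee_rot: [-0.001, 0.754, 0.656, -0.0]
wrist_force: [-0.2, 0.9, -0.7]
finger_gap: 0.175
t 58.1 pos [ 0.6175 -0.1859  0.1527] F [-0.2  0.9 -0.7] gap 1.52
[[0.138, 0.99, -0.001], [0.99, -0.138, 0.001], [0.0, -0.001, -1.0]] j [-0.41  0.34  1.55  0.    1.26 -0.28]
[ 0.00024427 -0.19706207]
now [ 0.6182 -0.1838  0.1531] -> target [ 0.6173 -0.1858  0.06  ] rows cm [-0.21 -0.06  9.31] roll -0.0 t 58.2
```

View pics/t35.png

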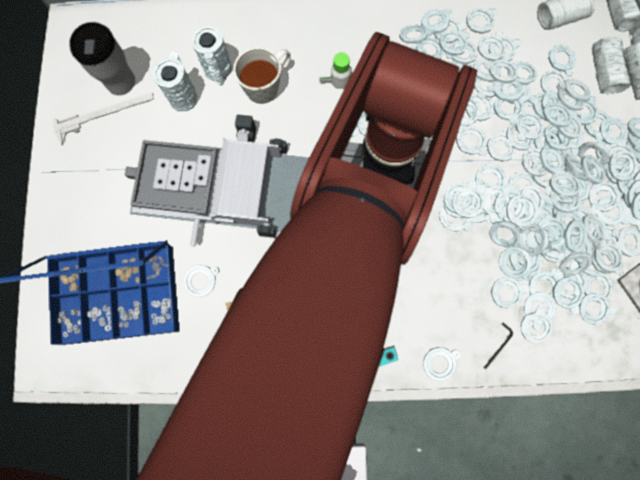

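View pics/w35.png

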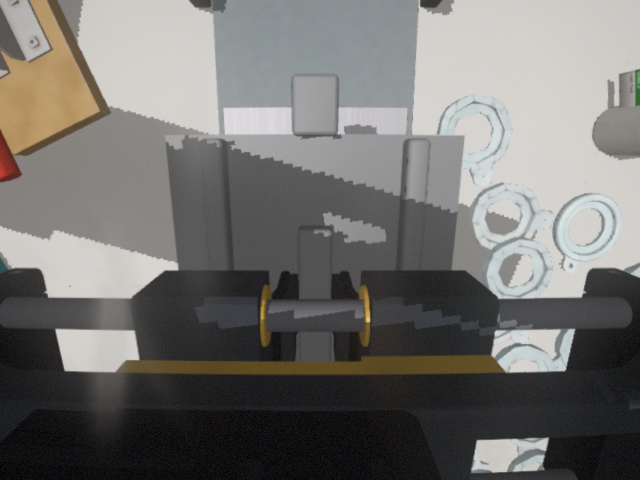

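All four straps are in the cover tray, around (183,174). Lowering the empty tray.

```bash
python3 -m handwheel '[{"translation":[0,0,2],"roll":0},{"translation":[0,0,5],"roll":0},{"translation":[0,0,8],"roll":0},{"translation":[0,0,10],"roll":0},{"translation":[0,0,10.9],"roll":0},{"translation":[0,0,11.3],"roll":0},{"translation":[0,0,11.3],"roll":0}]'
python3 -m handwheel '[{"translation":[0,0,0.15],"roll":0},{"translation":[0,0,0.25],"roll":0},{"translation":[0,0,0.25],"roll":0}]'
python3 - <<'E'
from h import *
s=st(); print(w2s(s['position']))
E
```

```text
t: 59.08
position: [0.619, -0.1846, 0.0412]
ee_rot: [0.001, 0.753, 0.657, 0.0]
wrist_force: [0.3, 0.3, -2.2]
finger_gap: 0.174
t: 59.45
position: [0.6185, -0.1845, 0.0383]
ee_rot: [0.0, 0.754, 0.657, 0.0]
wrist_force: [0.2, 0.6, -1.8]
finger_gap: 0.174
t 59.45 pos [ 0.6185 -0.1845  0.0383] F [ 0.2  0.6 -1.8] gap 1.51
[[0.136, 0.991, 0.0], [0.991, -0.136, -0.0], [-0.0, 0.0, -1.0]] j [-0.41  0.47  1.61  0.    1.07 -0.28]
[ 0.00107012 -0.19558373]
```

```bash
python3 -m handwheel '[{"translation":[0,0,0.1],"roll":0},{"translation":[0,0,0.15],"roll":0},{"translation":[0,0,0.15],"roll":0}]'
python3 -m handwheel '[{"translation":[0,0,0],"roll":0},{"translation":[0,0,0],"roll":0},{"translation":[0,0,0],"roll":0},{"translation":[0,0,-3],"roll":0},{"translation":[0,0,-8],"roll":0},{"translation":[-6,0,-14],"roll":0},{"translation":[-12,-4,-18],"roll":0},{"translation":[-15,-8,-18],"roll":0},{"translation":[-15,-12,-18],"roll":0},{"translation":[-15,-12,-18],"roll":0},{"translation":[-15,-12,-18],"roll":0}]' 3.0
python3 - <<'E'
from h import *
s=st(); snap('top','t36.png'); snap('side','s36.png');snap('wrist','w36.png')
E
```

```text
t: 59.82
position: [0.6185, -0.1845, 0.037]
ee_rot: [0.0, 0.754, 0.657, 0.0]
wrist_force: [-1.7, 0.7, 3.9]
finger_gap: 0.174
t: 61.2
position: [0.4795, -0.317, 0.2169]
ee_rot: [0.001, 0.754, 0.657, 0.0]
wrist_force: [0.1, 0.1, 1.3]
finger_gap: 0.345
t 61.2 pos [ 0.4795 -0.317   0.2169] F [0.1 0.1 1.3] gap 3.0
[[0.136, 0.991, 0.001], [0.991, -0.136, -0.0], [-0.0, 0.001, -1.0]] j [-0.72  0.11  1.68  0.    1.34 -0.58]
```

View pics/t36.png

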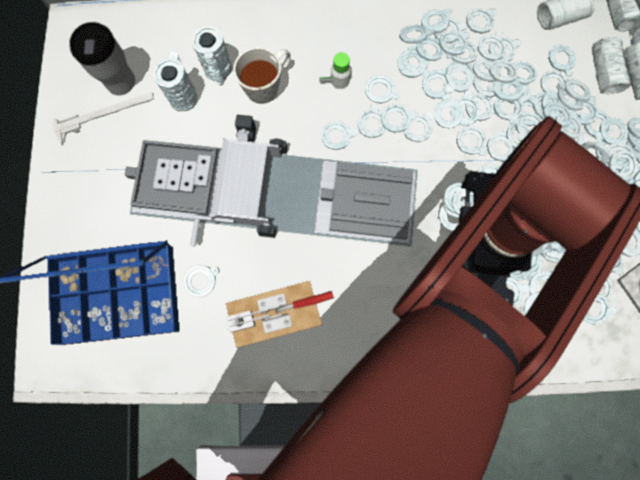

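View pics/s36.png

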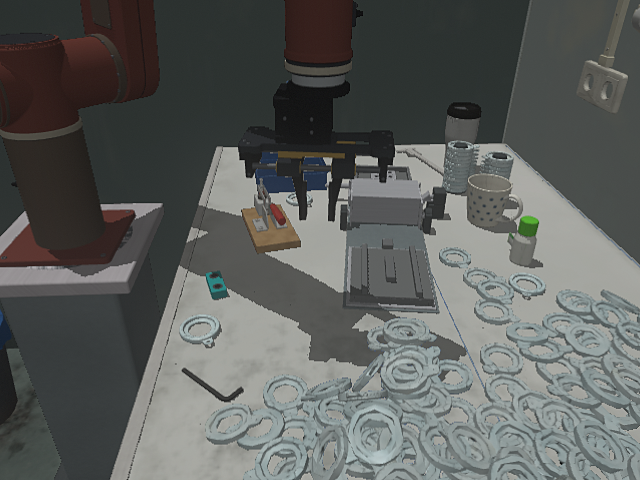

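Run:
```python
from h import *
im=cv2.imread('pics/t36.png'); c=im[105:255,120:430]; cv2.imwrite('pics/t36c.png',cv2.resize(c,None,fx=2.55,fy=2.55,interpolation=cv2.INTER_CUBIC))
a=cv2.imread('pics/top0.png')[105:160,215:270];b=im[105:160,215:270]
cv2.imwrite('pics/lt2.png',np.hstack([cv2.resize(x,None,fx=7,fy=7,interpolation=cv2.INTER_CUBIC) for x in (a,b)]))
```

```text
(no output)
```

View pics/t36c.png

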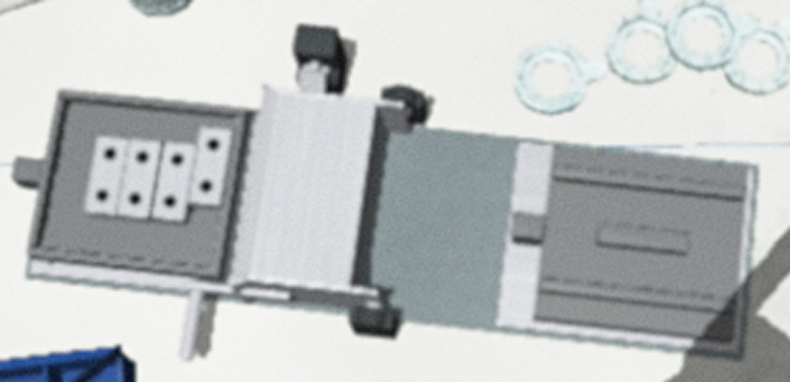

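View pics/lt2.png

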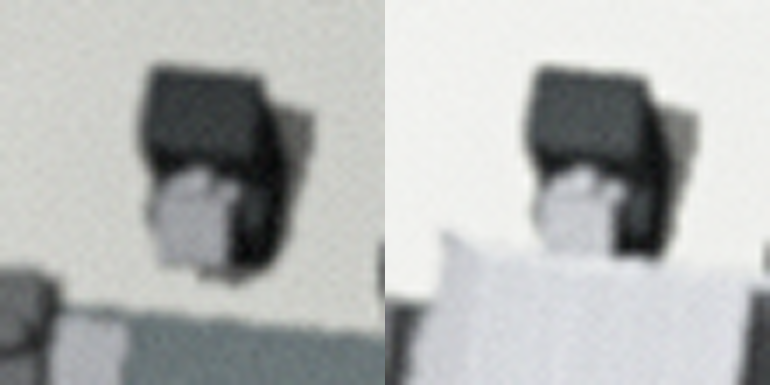

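Run:
```python
from h import *
p=cams.camera_params('top'); f=lambda x,y,z: w2s(onplane(p,120+x/2.55,105+y/2.55,z))
print('tray rib',np.round(np.mean([f(*a,.033) for a in [(598,224),(690,233),(688,254),(597,244)]],0),4))
print('cover far edge',f(45,175,.033),'corners',f(60,92,.033),f(32,258,.033))
for a in [((110,153),(102,195)),((142,156),(134,198)),((177,159),(171,202)),((213,143),(206,186))]: print('strap',np.round((f(*a[0],.037)+f(*a[1],.037))/2,4))
```

```text
tray rib [-0.0011 -0.1957]
cover far edge [-0.00142234  0.27180882] corners [0.06771533 0.27277918] [-0.06852638  0.26962618]
strap [0.0033 0.222 ]
strap [0.0035 0.1964]
strap [0.0037 0.1678]
strap [0.0194 0.1423]
```

Run:
```python
from h import *
st(); print(arm.finish_job())
```

```text
t 61.35 pos [ 0.4803 -0.3164  0.2165] F [-1.  -0.1  0.2] gap 2.95
[[0.134, 0.991, 0.0], [0.991, -0.134, 0.0], [0.0, 0.0, -1.0]] j [-0.72  0.12  1.68  0.    1.34 -0.59]
the job is handed in; nothing more can be done
None
```

I turned all four straps over as a batch and handed the job in at about 61 s; the hand-in gave no verdict. The turquoise look-alike was left alone.

- **Loading:** One strap was found knocked out of its slot in the tray before the last was loaded. I pushed it aside to open the fourth slot.
- **Final positions:** The top picture shows the four straps flat in the former cover tray, plain face up. In stand coordinates:

| Item | Where | Measured | Allowed |
|---|---|---|---|
| Former cover tray (straps in it) | unloading deck | y about +0.195 to +0.20 m | 0.18 to 0.26 m |
| Emptied tray (upside down) | loading deck | y about −0.196 m | −0.25 to −0.15 m |

  Both are within a few millimetres of the middle line.
- **Latch:** The frame pressed solid at the stop with 16 to 28 N. My first upward test moved it about 3 mm with little force, which looked unlatched. Pulling further met 18 N, so I took the movement as play. In the final top picture the bolt stands where it was at the start, though the frame hides its tip, so I read neither the frame angle nor the bolt travel directly.
- **Disagreements:** My measured bar tip lay 3 to 6 mm beyond its stated x, and the bar's arc ran 2 to 3 mm off the computed one. That put up to about 18 N on the wrist during the swing.

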